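# Close up a two-part lamp base in its assembly jig

### The job

Without lifting it, push the loose half of the wooden lamp base across the jig until it lies flush against the aluminium fence and tight against the screwed-down half, with no gap in the joint and the notched ends meeting. Then swing the red turn-button fully round, to its stop, behind the loose half to lock it in. Leave the tools, the basket and the stack of discs where they are.

Things in the scene. Friction and masses are not known exactly. Their poses are not given: they have to be found in the camera images.
- jig: Fixed plywood assembly board, 220 x 350 x 15 mm (x, y, z), on the bench. Its origin is on the bench surface right under the place where the centre of the loose half belongs; z up. The board spans x -125 to 95 mm and y -160 to 190 mm about that origin. It carries the fence, the screwed-down half and the turn-button.
- fence (a point): Foot of the working face (looking to the jig's -x) of the grey aluminium fence, at the middle of its length; x = 45, y = 72.5, z = 15 mm in the jig's frame. The fence runs along the jig's y from y = -45 to 190 mm, is 22 mm thick and 35 mm high above the board.
- seam (a point): Foot of the mating face of the screwed-down half, at its middle (in its notch opening): x = 0, y = 60, z = 15 mm in the jig's frame. That half is brown wood with four brass screws, 90 x 120 x 30 mm, touches the fence and lies on the +y side; its mating face looks to the jig's -y.
- half: Loose half of the lamp base: brown wooden block, 90 (x) x 120 (y) x 30 mm high, about 0.26 kg, flat on the jig board. Origin at the centre of its underside. Mating face: its +y end, with a notch 26 mm wide, 12 mm deep in the middle. Its +x side goes to the fence. When home its origin is at x = 0, y = 0, z = 15 mm in the jig's frame, axes parallel.
- button (a joint): Angle of the red turn-button: flat arm 67 mm long, 25 wide, 3 to 15 mm above the board, on a vertical pivot past the fence's end. At 0 it points to the jig's -y (open); growing turns it clockwise seen from above; at its stop, 1.571 rad, it points to the jig's -x, 2 mm behind the loose half's back end. Stays where left; range -0.6 to 1.571.
- button_pivot (a point): The pivot of the turn-button, at the board's upper surface: x = 60, y = -74.5, z = 15 mm in the jig's frame.
- button_knob (a point): Centre of the upright black knob on the turn-button, 18 mm in diameter, 55 mm from the pivot, its top 45 mm above the board and this point 29 mm above the board.
- screwdriver: Orange-handled screwdriver, 200 mm long, lying on the bench beside the jig; leave alone. Origin under its middle, x along its length.
- pliers: Red-handled pliers, about 175 mm long, lying on the bench beside the jig; leave alone. Origin under the pivot, x towards the jaws.
- basket: Red slatted plastic basket 200 x 190 x 60 mm; leave alone. Origin at the centre of its underside.
- discs: Stack of four wooden discs, 110 mm in diameter, 48 mm high in all; leave alone. Origin at the centre of its underside.
Mind the look-alikes: they are no part of the job. Several things have the shape of the half; the one meant has the colours described above.

How it is judged (in metres and radians):
On the way, in this order (a step that is already met when the one before it is completed fails the run):
1. the loose half lies against the fence and the fixed half, joint closed, the turn-button still open (y of half in the frame of jig between -0.003 and 0.003 m and x of half in the frame of jig between -0.003 and 0.003 m and z of half in the frame of jig between 0.012 and 0.018 m and angle between the y axis of half and the y axis of jig, either way round below 0.03 rad and value of joint button below 0.8 rad), for 0.2 s.
2. the turn-button is swung to its stop behind the loose half (value of joint button above 1.47 rad), for 0.2 s.
At the end, for the whole second after the job is handed in: The loose half lies flat on the board within 3 mm of its home against the fence and the fixed half, square to the jig within 0.03 rad, at rest; the turn-button is within 0.1 rad of its stop and at rest (y of half in the frame of jig between -0.003 and 0.003 m and x of half in the frame of jig between -0.003 and 0.003 m and z of half in the frame of jig between 0.012 and 0.018 m and angle between the y axis of half and the y axis of jig, either way round below 0.03 rad and value of joint button above 1.47 rad and linear speed of half below 0.01 m/s and velocity of joint button between -0.05 and 0.05 rad/s); the robot touches nothing.
It fails at once if screwdriver moved by more than 25 mm (distance of screwdriver from where it was at the start of the episode above 0.025 m).
It fails at once if pliers moved by more than 25 mm (distance of pliers from where it was at the start of the episode above 0.025 m).
It fails at once if basket moved by more than 25 mm (distance of basket from where it was at the start of the episode above 0.025 m).
It fails at once if stack of discs moved by more than 25 mm (distance of discs from where it was at the start of the episode above 0.025 m).
It fails at once if the loose half is lifted or tipped off the board (angle between half's own z axis and vertical above 0.25 rad or z of half in the frame of jig above 0.035 m).
It also fails if it takes over 64 s, if anything falls off the work surface, if the arm or the gripper's body presses on something with over 40 N, if the wrist force passes 120 N, or if a joint passes its speed limit or range.

### The arm

A 6-joint arm with a two-finger parallel gripper is mounted at the origin on the work surface. World frame = base frame: x ahead of the robot, y to its left, z up, the work surface at z = 0. Lengths are in mm, angles in rad, forces in N, time in s.
With the tool pointing down it reaches from about 275 to 750 mm from the base axis. Payload 10.2 kg.
Tool frame: the origin (TCP) lies between the finger pads; the fingertips stand 25 mm ahead of it and the grasp point (between the pads) lies 6 mm ahead of it; z points along the fingers, y is the line along which they close (so a half turn about z gives the same grasp; the last joint's range is limited). The gripper opens to 85 mm and grips with 20 to 120 N. Pads are 22 mm wide; open, the fingers measure 114 mm over their backs; the gripper's body (76 mm by 85 mm) begins 54 mm behind the grasp point. The pads swing forward as they close: fully open they stand 13 mm farther back than shut.
Start: joints at [1.044, 0.313, 1.498, -0, 1.331, -0.223], TCP at [157.066, 500.961, 225.994] pointing down, gripper open.
Joint ranges: [-2.94, 2.94], [-0.97, 2.17], [0.19, 2.56], [-1.23, 4.37], [0.02, 3.11], [-2.88, 2.88]. Speed limits (rad/s): [2.39, 2.39, 3.01, 3.14, 3.14, 3.14].

### API

Orientations are given as a unit quaternion [w, x, y, z].
In Python, from rig import ctrl, eyes, finish_job gives the robot as it stands.
- The arm moves only by the tool step_arm, never from a script. Its argument "increments" is a list of rows, each an object of numbers: "dx", "dy", "dz": the shift along the tool's x, y, z in units of 25 mm (1.0 is 25 mm); "wx", "wy", "wz": the turn, a rotation vector about the tool's x, y, z in units of 6 degrees (1.0 is 6 degrees). A call has 1 to 5 rows; each row shifts and turns the commanded pose from where the row before left it, along the tool's axes as they then stand; what a row does not reach is not made up. A row lasts 1/10 s, in which the tool goes at most 50 mm and 8.59 degrees, less where a joint would pass 70% of its speed; a pose out of reach is approached as far as the arm can. A call is refused whole if a number of a shift passes 1 or a number of a turn 1, either way. A call with a gripper value outside its range is refused whole. "fingers" is the finger opening in mm, from 0 to 85.4, set as the call begins (left out, the last holds). The fingers move at their own pace and stop on an object; "squeeze" is the grip in N (left out, the last holds). Time passes only in rows, so rows that do not move let the fingers close. It gives the time, the measured TCP pose, the force, the opening and the grip force at its end, in the units of the state.
- ctrl.sense(): the state, without advancing time (a new reading comes with each control period).
- eyes.capture(name): name is "scene" or "top" or "wrist"; returns a dict with "frame" (480x640x3 uint8, blue, green, red), "fx", "fy", "cx", "cy" (pixels), "R" (3x3) and "t" (3): a world point X has camera coordinates R X + t; the wrist camera has in their place "tool_from_camera" (4x4, takes a point from camera to tool coordinates, whose origin is the TCP and whose axes are the flange's). Camera axes: x right, y down, z forward; pixel columns grow to the right and rows downward; lengths in mm; the calibration is good to about 2 mm. A picture is of the moment at which its call begins: read the wrist's pose just before it. There is no depth.
- finish_job(): hands the job in; it is judged then, once.
Trained networks look in the newest picture that a camera, given by its name, has taken for a name from the list of things; names that differ only in an ending like _2 or _b are one class to them, and where a whole thing is asked for, a point or a joint stands for the part that bears it (a point fixed in the world has none). Each returns a list of dicts, best first, with "p" (0 to 1); they miss things now and then, are a little off and sometimes report something else, mostly with a low value. They report only what shows in the picture. A call takes as long as a camera call. They do not tell look-alikes from the thing itself.
- eyes.cut_out(camera, label): "mask" (480x640 bool, what is visible of it).
- eyes.landmark_of(camera, label): "point" ([x, y, z] in mm, in the coordinates of the camera as it stood for that picture, good to about 4 mm: a listed point, or the origin of a listed thing).
The state is a dict: "time_s": time; "joints": joint angles; "dq": joint speeds; "tau": joint torques, N m; "eef_pos": TCP position; "ee_rot": TCP orientation; "force": force on the tool from outside, world axes, zero at the start; "wrist_torque": the same for the moment, N m; "grip_width": opening from 0.0 (shut) to 1.0 (fully open); "grip_force": force on a finger pad.
Only numpy, scipy, OpenCV 4.12 (cv2) and the standard library are available. Lean on these libraries where they do the work, as an engineer would, in place of code of your own. Each camera call takes 0.05 s, during which the arm holds its last target. There are 200 camera calls.

## Working session

There is one attempt and no reset: what is moved stays moved. The work goes in short steps, Python scripts to look and compute and a tool call to move; the robot and the scene stay as the last step left them, time stands still between calls to the robot, and variables do not carry over. Pictures are saved under pics/ and viewed, at most 10 in all, crops included, and the job is handed in when it is done.

Besides the shell and the picture viewer there is one more tool, called after "Emit:" by a JSON object that holds its "method" and its "body", one argument or row to a line. step_arm: Moves the arm, as the interface text tells. Its arguments: {"type":"object","properties":{"increments":{"type":"array"},"fingers":{"type":"number"},"squeeze":{"type":"number"}},"required":["increments"]}

```bash
mkdir -p pics
cat > h.py <<'E'
import numpy as np, cv2
from rig import ctrl, eyes, finish_job
def world(c,p): return np.array(c["R"]).T@(np.array(p)-np.array(c["t"]).ravel())
def proj(c,X):
    q=np.array(c["R"])@np.array(X,float)+np.array(c["t"]).ravel(); return np.array([c["fx"]*q[0]/q[2]+c["cx"],c["fy"]*q[1]/q[2]+c["cy"]])
def ray(c,u,v,z):
    R=np.array(c["R"]);t=np.array(c["t"]).ravel();o=-R.T@t;d=R.T@np.array([(u-c["cx"])/c["fx"],(v-c["cy"])/c["fy"],1]);return o+d*(z-o[2])/d[2]
E
python3 - <<'E'
from h import *
s=ctrl.sense();print(s["eef_pos"],s["ee_rot"],s["time_s"])
for n in("top","scene"):
    c=eyes.capture(n);cv2.imwrite(f"pics/{n}0.png",c["frame"])
    for l in("jig","fence","seam","half","button_pivot","button_knob","screwdriver","pliers","basket","discs"):
        for d in eyes.landmark_of(n,l)[:3]:
            w=world(c,d["point"]);print(n,l,round(d["p"],2),w.round(0),proj(c,w).round(0))
E
```

```text
[156.92883337 500.72329845 225.42135563] [-2.41590700e-04  1.51328129e-01  9.88483360e-01 -6.20847179e-04] 0.0
top jig 0.89 [554.  42.  -1.] [307. 226.]
top fence 0.94 [609. 106.  16.] [283. 205.]
top seam 0.72 [560. 104.  13.] [284. 223.]
top half 0.94 [494. -27.  16.] [333. 247.]
top half 0.92 [ 710. -233.    0.] [407. 168.]
top half 0.73 [280. 247.   4.] [232. 327.]
top button_pivot 0.66 [597. -44.  15.] [339. 209.]
top button_knob 0.57 [599. -95.  44.] [358. 206.]
top button_knob 0.21 [495. -26.  14.] [333. 246.]
top screwdriver 0.78 [ 498. -225.   -1.] [405. 245.]
top pliers 0.88 [620. 287.   3.] [217. 202.]
top basket 0.86 [ 567. -500.   -1.] [505. 219.]
top discs 0.92 [522. 561.   3.] [115. 239.]
top discs 0.53 [498. -25.  14.] [332. 245.]
scene jig 0.56 [555.  40.  -2.] [338. 270.]
scene jig 0.41 [621. 296.  -4.] [405. 235.]
scene fence 0.92 [608. 107.  12.] [369. 261.]
scene seam 0.95 [560. 107.  16.] [353. 253.]
scene seam 0.67 [602. -95.  41.] [324. 293.]
scene half 0.79 [495. -25.  14.] [304. 269.]
scene half 0.75 [ 260. -212.   -3.] [183. 277.]
scene half 0.62 [ 711. -233.   -4.] [330. 368.]
scene button_pivot 0.96 [595. -42.  17.] [334. 288.]
scene button_pivot 0.5 [622. 295.  -4.] [406. 235.]
scene button_pivot 0.46 [555.  42.  -3.] [338. 270.]
scene button_knob 0.7 [601. -96.  43.] [324. 292.]
scene screwdriver 0.59 [ 505. -221.   -1.] [255. 320.]
scene pliers 0.61 [620. 293.  -2.] [405. 234.]
scene basket 0.7 [ 565. -500.    0.] [178. 424.]
scene basket 0.7 [ 503. -221.   -3.] [255. 321.]
scene discs 0.67 [525. 561.  -2.] [414. 188.]
```

View pics/top0.png

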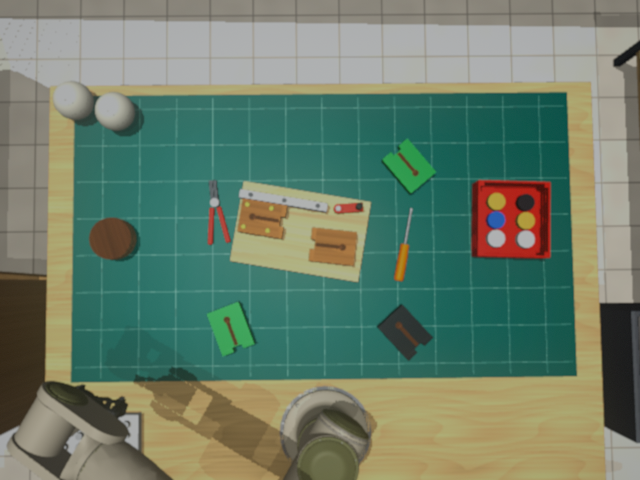

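View pics/scene0.png

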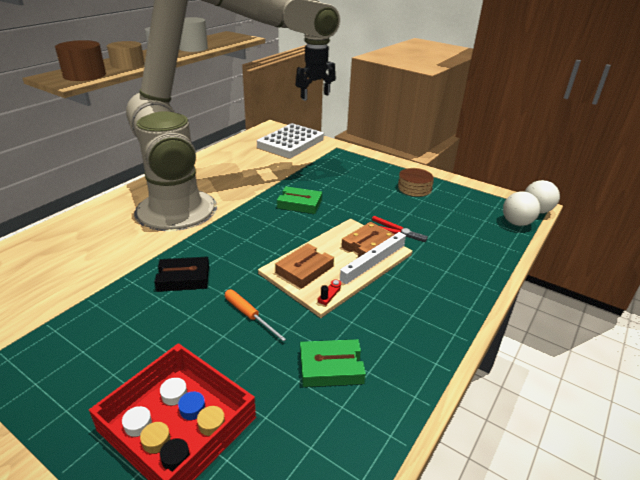

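Brown loose half at top pixel (333,247) on the jig, without screws. Look-alikes are green at (407,168), green at (232,327), black at (405,332) and the screwed brown half at (262,218). I choose (333,247). I'll move over the jig for a close check with the wrist camera.

Emit:
{"method": "step_arm", "body": {
  "increments": [
    {"dx": -0.97,"dy": -0.79},
    {"dx": -0.97,"dy": -0.79},
    {"dx": -0.97,"dy": -0.79},
    {"dx": -0.97,"dy": -0.79},
    {"dx": -0.97,"dy": -0.79}
  ],
  "fingers": 50
}}

```text
invalid input at $.increments[0]: expected keys dx, dy, dz, wx, wy, wz
```

Emit:
{"method": "step_arm", "body": {
  "increments": [
    {"dx": -0.97,"dy": -0.79},
    {"dx": -0.97,"dy": -0.79},
    {"dx": -0.97,"dy": -0.79},
    {"dx": -0.97,"dy": -0.79},
    {"dx": -0.97,"dy": -0.79}
  ]
}}

```text
invalid input at $.increments[0]: expected keys dx, dy, dz, wx, wy, wz
```

Emit:
{"method": "step_arm", "body": {
  "increments": [
    {"dx": -0.97,"dy": -0.79},
    {"dx": -0.97,"dy": -0.79},
    {"dx": -0.97,"dy": -0.79},
    {"dx": -0.97,"dy": -0.79},
    {"dx": -0.97,"dy": -0.79}
  ]
}}

```text
invalid input at $.increments[0]: expected keys dx, dy, dz, wx, wy, wz
```

Emit:
{"method": "step_arm", "body": {
  "increments": [
    {"dx": -0.97,"dy": -0.79,"dz": -1},
    {"dx": -0.97,"dy": -0.79,"dz": -1},
    {"dx": -0.97,"dy": -0.79,"dz": -1},
    {"dx": -0.97,"dy": -0.79,"dz": -1},
    {"dx": -0.5,"dy": -0.5}
  ]
}}

```text
invalid input at $.increments[0]: expected keys dx, dy, dz, wx, wy, wz
```

Emit:
{"method": "step_arm", "body": {
  "increments": [
    {"wz": 1},
    {"wz": 1},
    {"wz": 1},
    {"wz": 1},
    {"wz": 1}
  ]
}}

```text
invalid input at $.increments[0]: expected keys dx, dy, dz, wx, wy, wz
```

Emit:
{"method": "step_arm", "body": {
  "increments": [
    {"wz": 1},
    {"wz": 1},
    {"wz": 1},
    {"wz": 1},
    {"wz": 1}
  ]
}}

```text
invalid input at $.increments[0]: expected keys dx, dy, dz, wx, wy, wz
```

Emit:
{"method": "step_arm", "body": {
  "increments": [
    {"wz": 1},
    {"wz": 1},
    {"wz": 1},
    {"wz": 0.7},
    {"wz": 0}
  ]
}}

```text
invalid input at $.increments[0]: expected keys dx, dy, dz, wx, wy, wz
```

```bash
cat >> h.py <<'E'
from scipy.spatial.transform import Rotation as Ro
def wcap():
    "wrist capture, with R,t filled in"
    s=ctrl.sense();q=s["ee_rot"];T=np.eye(4);T[:3,:3]=Ro.from_quat([*q[1:],q[0]]).as_matrix();T[:3,3]=s["eef_pos"]
    c=eyes.capture("wrist");M=np.linalg.inv(T@np.array(c["tool_from_camera"]));c["R"]=M[:3,:3];c["t"]=M[:3,3];return c
E
python3 - <<'E'
from h import *
s=ctrl.sense();print(s["eef_pos"],s["ee_rot"],s["time_s"],s["joints"])
c=wcap();cv2.imwrite("pics/w1.png",c["frame"]);np.savez("w1.npz",**{k:c[k] for k in("R","t","fx","fy","cx","cy")})
for l in("fence","seam","half","button_pivot","button_knob"):
    for d in eyes.landmark_of("wrist",l)[:2]:
        w=world(c,d["point"]);print(l,round(d["p"],2),w.round(1),proj(c,w).round(0))
E
```

```text
[157.06902272 500.97452839 226.01193787] [1.76408815e-05 1.51311654e-01 9.88486106e-01 2.75731909e-05] 1.1 [ 1.04361445e+00  3.12879688e-01  1.49768046e+00 -1.29845534e-05
  1.33096826e+00 -2.23388655e-01]
```

View pics/w1.png

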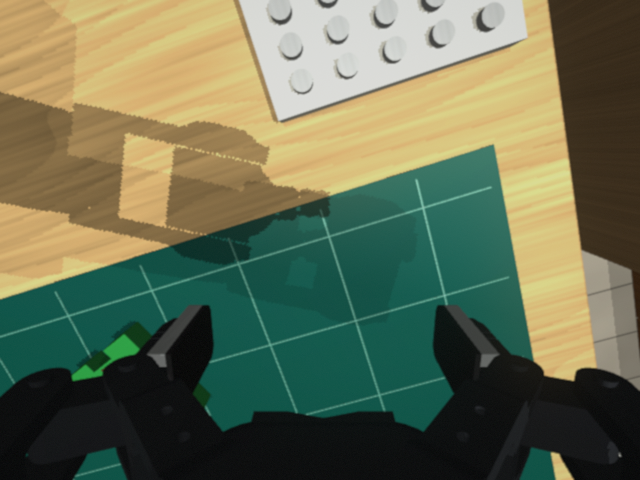

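The picture shows the start position (pins tray and mat); the moves were refused because every row needs all six keys. Resending them.

Emit:
{"method": "step_arm", "body": {
  "increments": [
    {"dx": -0.92,"dy": -0.97,"dz": -0.1,"wx": 0,"wy": 0,"wz": 0},
    {"dx": -0.92,"dy": -0.97,"dz": -0.1,"wx": 0,"wy": 0,"wz": 0},
    {"dx": -0.92,"dy": -0.97,"dz": -0.1,"wx": 0,"wy": 0,"wz": 0},
    {"dx": -0.92,"dy": -0.97,"dz": -0.1,"wx": 0,"wy": 0,"wz": 0},
    {"dx": -0.92,"dy": -0.97,"dz": -0.1,"wx": 0,"wy": 0,"wz": 0}
  ],
  "fingers": 50
}}

```text
time_s: 1.9
eef_pos: [230.9, 349.7, 238.7]
ee_rot: [0.0, 0.151, 0.989, 0.0]
force: [0.7, 0.7, 0.1]
grip_width: 0.586
grip_force: 0.0
```

Emit:
{"method": "step_arm", "body": {
  "increments": [
    {"dx": -0.92,"dy": -0.97,"dz": -0.1,"wx": 0,"wy": 0,"wz": 0},
    {"dx": -0.92,"dy": -0.97,"dz": -0.1,"wx": 0,"wy": 0,"wz": 0},
    {"dx": -0.92,"dy": -0.97,"dz": -0.1,"wx": 0,"wy": 0,"wz": 0},
    {"dx": -0.92,"dy": -0.97,"dz": -0.1,"wx": 0,"wy": 0,"wz": 0},
    {"dx": -0.92,"dy": -0.97,"dz": -0.1,"wx": 0,"wy": 0,"wz": 0}
  ]
}}

```text
time_s: 2.4
eef_pos: [304.3, 199.5, 251.3]
ee_rot: [0.0, 0.151, 0.988, 0.0]
force: [1.4, 0.2, 0.2]
grip_width: 0.584
grip_force: 0.0
```

Emit:
{"method": "step_arm", "body": {
  "increments": [
    {"dx": -0.92,"dy": -0.97,"dz": -0.1,"wx": 0,"wy": 0,"wz": 0},
    {"dx": -0.92,"dy": -0.97,"dz": -0.1,"wx": 0,"wy": 0,"wz": 0},
    {"dx": -0.92,"dy": -0.97,"dz": -0.1,"wx": 0,"wy": 0,"wz": 0},
    {"dx": -0.92,"dy": -0.97,"dz": -0.1,"wx": 0,"wy": 0,"wz": 0},
    {"dx": -0.92,"dy": -0.97,"dz": -0.1,"wx": 0,"wy": 0,"wz": 0}
  ]
}}

```text
time_s: 2.9
eef_pos: [377.8, 49.3, 263.8]
ee_rot: [0.0, 0.151, 0.988, 0.0]
force: [0.6, -0.1, -0.7]
grip_width: 0.584
grip_force: 0.0
```

Emit:
{"method": "step_arm", "body": {
  "increments": [
    {"dx": -0.92,"dy": -0.97,"dz": -0.1,"wx": 0,"wy": 0,"wz": 0},
    {"dx": -0.92,"dy": -0.97,"dz": -0.1,"wx": 0,"wy": 0,"wz": 0},
    {"dx": -0.92,"dy": -0.97,"dz": -0.1,"wx": 0,"wy": 0,"wz": 0},
    {"dx": -0.92,"dy": -0.97,"dz": -0.1,"wx": 0,"wy": 0,"wz": 0},
    {"dx": -0.92,"dy": -0.97,"dz": -0.1,"wx": 0,"wy": 0,"wz": 0}
  ]
}}

```text
time_s: 3.4
eef_pos: [451.3, -100.8, 276.2]
ee_rot: [0.0, 0.151, 0.988, -0.0]
force: [0.6, 0.1, 0.5]
grip_width: 0.585
grip_force: 0.0
```

Emit:
{"method": "step_arm", "body": {
  "increments": [
    {"dx": -0.92,"dy": -0.97,"dz": -0.1,"wx": 0,"wy": 0,"wz": 0},
    {"dx": -0.92,"dy": -0.97,"dz": -0.1,"wx": 0,"wy": 0,"wz": 0},
    {"dx": 0,"dy": 0,"dz": 0,"wx": 0,"wy": 0,"wz": 1},
    {"dx": 0,"dy": 0,"dz": 0,"wx": 0,"wy": 0,"wz": 1},
    {"dx": 0,"dy": 0,"dz": 0,"wx": 0,"wy": 0,"wz": 1}
  ]
}}

```text
time_s: 3.9
eef_pos: [480.3, -159.7, 280.8]
ee_rot: [-0.0, 0.306, 0.952, 0.0]
force: [-0.1, 0.2, -0.0]
grip_width: 0.588
grip_force: 0.0
```

Emit:
{"method": "step_arm", "body": {
  "increments": [
    {"dx": 0,"dy": 0,"dz": 0,"wx": 0,"wy": 0,"wz": 1},
    {"dx": 0,"dy": 0,"dz": 0,"wx": 0,"wy": 0,"wz": 1},
    {"dx": 0,"dy": 0,"dz": 0,"wx": 0,"wy": 0,"wz": 1},
    {"dx": 0,"dy": 0,"dz": 0,"wx": 0,"wy": 0,"wz": 1},
    {"dx": 0,"dy": 0,"dz": 0,"wx": 0,"wy": 0,"wz": 1}
  ]
}}

```text
time_s: 4.4
eef_pos: [480.3, -159.5, 281.0]
ee_rot: [0.0, 0.542, 0.84, -0.0]
force: [-0.7, 0.2, -0.5]
grip_width: 0.587
grip_force: 0.0
```

Emit:
{"method": "step_arm", "body": {
  "increments": [
    {"dx": 0,"dy": 0,"dz": 0,"wx": 0,"wy": 0,"wz": 1},
    {"dx": 0,"dy": 0,"dz": 0,"wx": 0,"wy": 0,"wz": 1},
    {"dx": 0,"dy": 0,"dz": 0,"wx": 0,"wy": 0,"wz": 1},
    {"dx": 0,"dy": 0,"dz": 0,"wx": 0,"wy": 0,"wz": 1},
    {"dx": 0,"dy": 0,"dz": 0,"wx": 0,"wy": 0,"wz": 1}
  ]
}}

```text
time_s: 4.9
eef_pos: [480.3, -159.5, 281.0]
ee_rot: [0.0, 0.741, 0.671, 0.0]
force: [0.2, -0.5, -1.2]
grip_width: 0.586
grip_force: 0.0
```

Emit:
{"method": "step_arm", "body": {
  "increments": [
    {"dx": 0,"dy": 0,"dz": 0,"wx": 0,"wy": 0,"wz": 0.7},
    {"dx": 0,"dy": 0,"dz": 0,"wx": 0,"wy": 0,"wz": 0}
  ]
}}

```text
time_s: 5.1
eef_pos: [480.3, -159.5, 281.0]
ee_rot: [0.0, 0.764, 0.645, 0.0]
force: [0.8, 0.1, -0.1]
grip_width: 0.585
grip_force: 0.0
```

Run:
```python
from h import *
s=ctrl.sense();print(s["eef_pos"],s["ee_rot"],s["time_s"],s["joints"])
c=wcap();cv2.imwrite("pics/w2.png",c["frame"]);np.savez("w2.npz",**{k:c[k] for k in("R","t","fx","fy","cx","cy")})
for l in("fence","seam","half","button_pivot","button_knob"):
    for d in eyes.landmark_of("wrist",l)[:2]:
        w=world(c,d["point"]);print(l,round(d["p"],2),w.round(1),proj(c,w).round(0))
```

```text
[ 480.30954099 -159.47228779  281.02934254] [4.15679859e-05 7.64015227e-01 6.45198211e-01 2.10323594e-05] 5.1 [-5.52447863e-01  2.35889665e-01  1.45519124e+00  1.41502455e-05
  1.45041964e+00 -3.84218612e-01]
half 0.96 [493.2 -19.9  19.8] [314.  73.]
half 0.91 [ 264.5 -214.4    1.3] [158. 280.]
button_pivot 0.71 [596.1 -39.2  14.3] [415.  76.]
button_pivot 0.21 [601.4 -92.8  46.2] [434. 128.]
button_knob 0.74 [598.2 -94.3  46. ] [431. 130.]
```

View pics/w2.png

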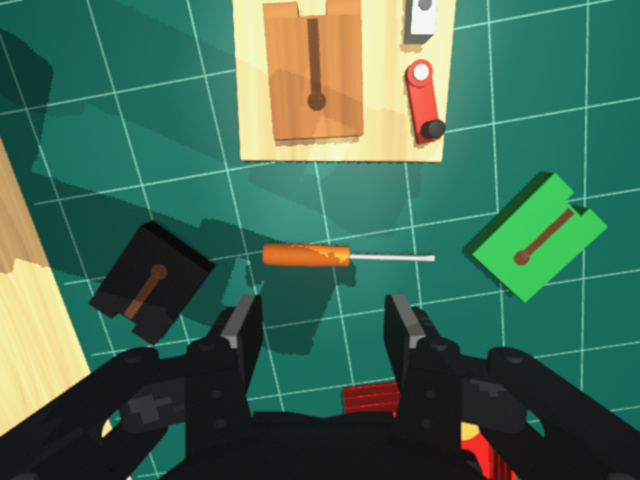

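Wrist view: the loose brown half with its groove is at (315,70), back end near row 137. The board's back corners are at (240,160) and (443,162), the knob at (433,129). The screwdriver lies at row 255, clear of the landing zone.

Run:
```python
from h import *
c=np.load("w2.npz");im=cv2.imread("pics/w2.png")
cv2.imwrite("pics/w2c.png",cv2.resize(im[0:180,220:470],None,fx=3,fy=3,interpolation=cv2.INTER_CUBIC))
P=lambda u,v,z:ray(c,u,v,z)[:2].round(1)
for n,u,v,z in [("cornL",241,160,15),("cornR",443,161,15),("left0",235,5,15),("halfBL",275,138,45),("halfBR",363,134,45),("halfFL",263,5,45),("halfFR",361,2,45),("fence end l top",405,38,50),("pivot",420,71,30),("knob",433,128,60)]: print(n,P(u,v,z))
# jig fit by landmarks (both cameras)
J=np.array([[45,72.5],[0,60],[60,-74.5]])
W=np.array([[608.5,106.5],[560,105.5],[596,-42]])
a=J-J.mean(0);b=W-W.mean(0);th=np.arctan2((a[:,0]*b[:,1]-a[:,1]*b[:,0]).sum(),(a*b).sum())
R=np.array([[np.cos(th),-np.sin(th)],[np.sin(th),np.cos(th)]]);t=W.mean(0)-R@J.mean(0);print(np.degrees(th),t,W-(J@R.T+t))
```

```text
cornL [399.9 -91.1]
cornR [ 616.9 -129. ]
left0 [427.4  54.8]
halfBL [444.6 -76. ]
halfBR [531.5 -86.9]
halfFL [457.1  39.8]
halfFR [545.7  27.3]
fence end l top [580.8  -9.8]
pivot [597.  -37.1]
knob [596.2 -92.9]
-10.668007024989102 [550.19264929  44.14661148] [[ 0.66406783 -0.56323836]
 [-1.29972403  2.39040953]
 [ 0.63565621 -1.82717117]]
```

View pics/w2c.png

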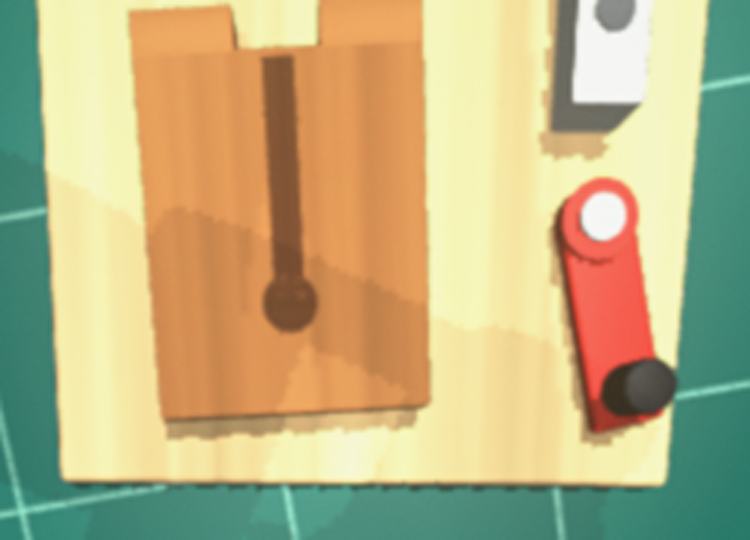

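```bash
cat >> h.py <<'E'
TH=np.radians(-10.4);T0=np.array([551,44.5]);RJ=np.array([[np.cos(TH),-np.sin(TH)],[np.sin(TH),np.cos(TH)]])
def tojig(p): return RJ.T@(np.array(p)[:2]-T0)
def plan(jx,jy,z,yaw=None):
    s=ctrl.sense();q=s["ee_rot"];M=Ro.from_quat([*q[1:],q[0]]).as_matrix();p=np.array(s["eef_pos"])
    d=np.array([*(T0+RJ@[jx,jy]),z])-p;y=np.degrees(np.arctan2(M[1,0],M[0,0])-TH)
    print("t",round(s["time_s"],2),"jig now",tojig(p).round(1),p[2].round(1),"toolx yaw in jig",y.round(2),"units",(M.T@d/25).round(2),"wz",None if yaw is None else round((y-yaw)/6,2),"F",np.round(s["force"],1),"j6",round(s["joints"][5],2))
E
python3 -c "
from h import *
plan(-43,-168,60,90)"
```

```text
t 5.4 jig now [ -32.7 -213.4] 281.0 toolx yaw in jig 90.84 units [ 1.82 -0.38  8.84] wz 0.14 F [ 0.8 -0.7  0. ] j6 -0.39
```

Emit:
{"method": "step_arm", "body": {
  "increments": [
    {"dx": 0.6,"dy": -0.13,"dz": 0.95,"wx": 0,"wy": 0,"wz": 0.14},
    {"dx": 0.6,"dy": -0.13,"dz": 0.95,"wx": 0,"wy": 0,"wz": 0},
    {"dx": 0.6,"dy": -0.13,"dz": 0.95,"wx": 0,"wy": 0,"wz": 0},
    {"dx": 0,"dy": 0,"dz": 0.95,"wx": 0,"wy": 0,"wz": 0},
    {"dx": 0,"dy": 0,"dz": 0.95,"wx": 0,"wy": 0,"wz": 0}
  ]
}}

```text
time_s: 5.9
eef_pos: [478.6, -113.0, 161.5]
ee_rot: [0.0, 0.768, 0.64, 0.0]
force: [0.3, -0.6, -0.5]
grip_width: 0.589
grip_force: 0.0
```

Emit:
{"method": "step_arm", "body": {
  "increments": [
    {"dx": 0,"dy": 0,"dz": 0.95,"wx": 0,"wy": 0,"wz": 0},
    {"dx": 0,"dy": 0,"dz": 0.95,"wx": 0,"wy": 0,"wz": 0},
    {"dx": 0,"dy": 0,"dz": 0.95,"wx": 0,"wy": 0,"wz": 0},
    {"dx": 0,"dy": 0,"dz": 0.95,"wx": 0,"wy": 0,"wz": 0},
    {"dx": 0,"dy": 0,"dz": 0.9,"wx": 0,"wy": 0,"wz": 0}
  ]
}}

```text
time_s: 6.4
eef_pos: [478.6, -113.4, 43.8]
ee_rot: [0.0, 0.768, 0.64, -0.0]
force: [-0.2, 0.7, -1.0]
grip_width: 0.584
grip_force: 0.0
```

```bash
python3 -c "
from h import *
plan(-43,-91,44,90)
c=eyes.capture('scene');cv2.imwrite('pics/s3.png',cv2.resize(c['frame'][200:360,200:440],None,fx=3,fy=3))"
```

```text
t 6.4 jig now [ -42.7 -168.4] 43.8 toolx yaw in jig 89.99 units [ 3.1  -0.01 -0.01] wz -0.0 F [-0.2  0.7 -1. ] j6 -0.29
```

View pics/s3.png

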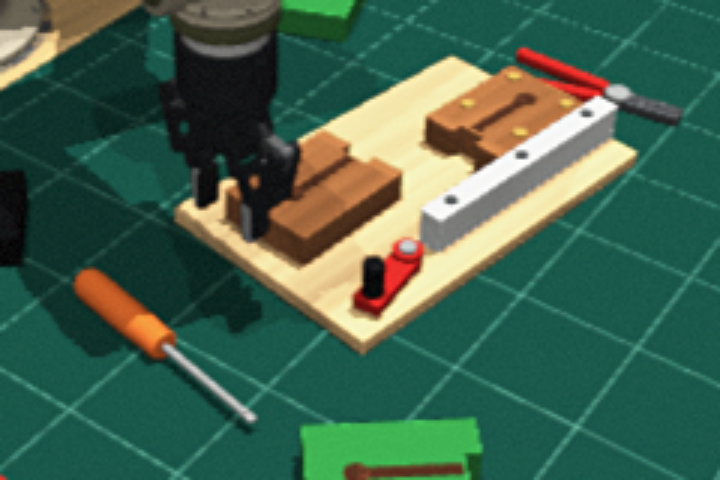

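The fingers stand behind the half's back end (crop (225,215)), tips just above board level. Pushing along the jig's +y.

Emit:
{"method": "step_arm", "body": {
  "increments": [
    {"dx": 0.3,"dy": 0,"dz": 0,"wx": 0,"wy": 0,"wz": 0},
    {"dx": 0.3,"dy": 0,"dz": 0,"wx": 0,"wy": 0,"wz": 0},
    {"dx": 0.3,"dy": 0,"dz": 0,"wx": 0,"wy": 0,"wz": 0},
    {"dx": 0.3,"dy": 0,"dz": 0,"wx": 0,"wy": 0,"wz": 0},
    {"dx": 0.3,"dy": 0,"dz": 0,"wx": 0,"wy": 0,"wz": 0}
  ]
}}

```text
time_s: 6.95
eef_pos: [485.8, -75.8, 45.3]
ee_rot: [0.0, 0.768, 0.64, 0.0]
force: [-0.0, 0.4, 0.1]
grip_width: 0.586
grip_force: 0.0
```

Emit:
{"method": "step_arm", "body": {
  "increments": [
    {"dx": 0.3,"dy": 0,"dz": 0,"wx": 0,"wy": 0,"wz": 0},
    {"dx": 0.3,"dy": 0,"dz": 0,"wx": 0,"wy": 0,"wz": 0},
    {"dx": 0.3,"dy": 0,"dz": 0,"wx": 0,"wy": 0,"wz": 0},
    {"dx": 0.3,"dy": 0,"dz": 0,"wx": 0,"wy": 0,"wz": 0},
    {"dx": 0.3,"dy": 0,"dz": 0,"wx": 0,"wy": 0,"wz": 0}
  ]
}}

```text
time_s: 7.45
eef_pos: [492.3, -39.1, 44.7]
ee_rot: [-0.0, 0.769, 0.64, -0.0]
force: [0.6, -0.5, 1.3]
grip_width: 0.584
grip_force: 0.0
```

```bash
python3 -c "
from h import *
plan(-43,-91,44,90)
c=wcap();cv2.imwrite('pics/w4.png',c['frame'])
for l in('half','seam','fence','button_pivot'):
    for d in eyes.landmark_of('wrist',l)[:2]:
        w=world(c,d['point']);print(l,round(d['p'],2),w.round(1),tojig(w).round(1),proj(c,w).round(0))
for n in ('top','scene'):
    c=eyes.capture(n)
    for d in eyes.landmark_of(n,'half')[:3]: w=world(c,d['point']);print(n,w.round(1),tojig(w).round(1))
"
```

```text
t 7.45 jig now [-42.6 -92.8] 44.7 toolx yaw in jig 89.95 units [ 0.07 -0.02  0.03] wz -0.01 F [ 0.6 -0.5  1.3] j6 -0.13
half 0.79 [495.7 -22.2  14.5] [-42.3 -75.6] [327. 251.]
half 0.58 [598.9 -95.3  49.1] [  72.4 -128.9] [583. 386.]
seam 0.27 [597.1 -39.7  13. ] [ 60.6 -74.4] [531. 248.]
button_pivot 0.9 [596.6 -42.3  13.4] [ 60.6 -77.1] [531. 253.]
top [280.2 251.1   2.6] [-303.7  154.3]
top [ 7.096e+02 -2.350e+02 -7.000e-01] [ 206.5 -246.3]
scene [492.3 -29.8  13.5] [-44.3 -83.7]
scene [ 261.3 -215.5   -2.8] [-238.  -308.1]
scene [ 7.104e+02 -2.313e+02 -5.000e-01] [ 206.6 -242.5]
```

View pics/w4.png

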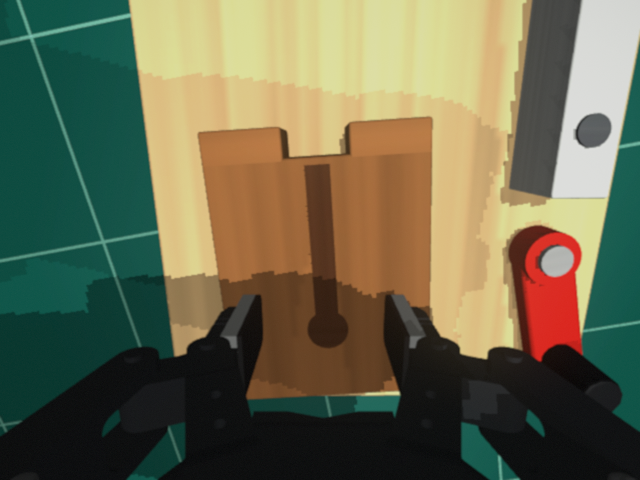

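```bash
python3 -c "
from h import *
s=ctrl.sense();c=wcap();print(s['eef_pos'],-np.array(c['R']).T@c['t'])
q=s['ee_rot'];M=Ro.from_quat([*q[1:],q[0]]).as_matrix()
for x in(-11,11):
  for z in (0,12,18,25): print(x,z,proj(c,s['eef_pos']+M@[x,25,z]).round(0))
print(np.array(c['tool_from_camera']).round(2),c['fx'])
P=lambda u,v,z:tojig(ray(c,u,v,z)).round(1)
print([P(*a) for a in((245,398,45),(400,393,45),(200,132,45),(432,118,45),(200,132,15),(320,395,15))])
"
```

```text
[492.23779646 -39.96657655  44.75053811] [502.45187936  26.52799947 192.90521463]
-11 0 [384. 331.]
-11 12 [380. 319.]
-11 18 [378. 313.]
-11 25 [376. 307.]
11 0 [386. 284.]
11 12 [382. 275.]
11 18 [380. 270.]
11 25 [377. 266.]
[[   0.     -0.96   -0.26   67.24]
 [   1.     -0.      0.     -2.04]
 [  -0.     -0.26    0.96 -148.16]
 [   0.      0.      0.      1.  ]] 369.8642816594054
[array([ -80.7, -139. ]), array([  -8.7, -136.5]), array([-91.2, -20.7]), array([ -3. , -15.8]), array([-100.7,  -19.6]), array([ -46.1, -160. ])]
```

The fingers went over the half without moving it: they sit farther back than I assumed. I'll lift slightly, retreat and go lower.

Emit:
{"method": "step_arm", "body": {
  "increments": [
    {"dx": 0,"dy": 0,"dz": -0.6,"wx": 0,"wy": 0,"wz": 0},
    {"dx": -0.8,"dy": 0,"dz": 0,"wx": 0,"wy": 0,"wz": 0},
    {"dx": -0.8,"dy": 0,"dz": 0,"wx": 0,"wy": 0,"wz": 0},
    {"dx": -0.8,"dy": 0,"dz": 0,"wx": 0,"wy": 0,"wz": 0},
    {"dx": -0.65,"dy": 0,"dz": 0,"wx": 0,"wy": 0,"wz": 0}
  ]
}}

```text
time_s: 8.45
eef_pos: [478.2, -115.8, 59.8]
ee_rot: [0.0, 0.769, 0.64, 0.0]
force: [-0.2, 0.0, 0.9]
grip_width: 0.588
grip_force: 0.0
```

Emit:
{"method": "step_arm", "body": {
  "increments": [
    {"dx": 0,"dy": 0,"dz": 0.6,"wx": 0,"wy": 0,"wz": 0},
    {"dx": 0,"dy": 0,"dz": 0.16,"wx": 0,"wy": 0,"wz": 0},
    {"dx": 0,"dy": 0,"dz": 0.16,"wx": 0,"wy": 0,"wz": 0},
    {"dx": 0,"dy": 0,"dz": 0,"wx": 0,"wy": 0,"wz": 0}
  ]
}}

```text
time_s: 8.85
eef_pos: [478.3, -114.4, 36.5]
ee_rot: [-0.0, 0.768, 0.64, -0.0]
force: [0.1, -0.6, 0.8]
grip_width: 0.582
grip_force: 0.0
```

Emit:
{"method": "step_arm", "body": {
  "increments": [
    {"dx": 0,"dy": 0,"dz": 0.08,"wx": 0,"wy": 0,"wz": 0},
    {"dx": 0,"dy": 0,"dz": 0.08,"wx": 0,"wy": 0,"wz": 0},
    {"dx": 0,"dy": 0,"dz": 0,"wx": 0,"wy": 0,"wz": 0}
  ]
}}

```text
time_s: 9.15
eef_pos: [478.4, -114.6, 32.7]
ee_rot: [-0.0, 0.768, 0.64, -0.0]
force: [0.0, 0.1, 0.0]
grip_width: 0.586
grip_force: 0.0
```

Emit:
{"method": "step_arm", "body": {
  "increments": [
    {"dx": 0,"dy": 0,"dz": 0.08,"wx": 0,"wy": 0,"wz": 0},
    {"dx": 0,"dy": 0,"dz": 0.08,"wx": 0,"wy": 0,"wz": 0},
    {"dx": 0,"dy": 0,"dz": 0,"wx": 0,"wy": 0,"wz": 0}
  ]
}}

```text
time_s: 9.45
eef_pos: [478.3, -114.6, 28.5]
ee_rot: [-0.0, 0.769, 0.64, -0.0]
force: [-0.3, -0.2, 1.0]
grip_width: 0.587
grip_force: 0.0
```

```bash
python3 -c "
from h import *
plan(-43,-91,44,90)
c=eyes.capture('scene');cv2.imwrite('pics/s5.png',cv2.resize(c['frame'][200:300,220:370],None,fx=5,fy=5))"
```

```text
t 9.45 jig now [ -42.8 -169.6] 28.5 toolx yaw in jig 89.95 units [ 3.15 -0.01 -0.62] wz -0.01 F [-0.3 -0.2  1. ] j6 -0.29
```

View pics/s5.png

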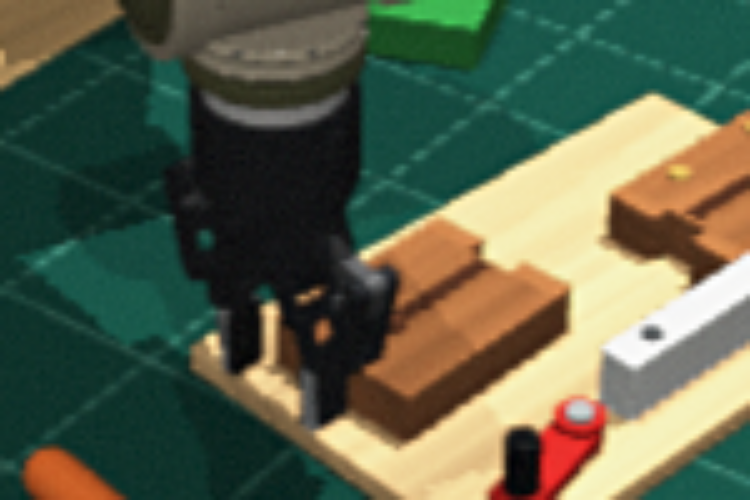

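Fingertips at crop (240,370) and (312,425) now stand just above the board behind the half. Pushing again.

Emit:
{"method": "step_arm", "body": {
  "increments": [
    {"dx": 0.3,"dy": 0,"dz": 0,"wx": 0,"wy": 0,"wz": 0},
    {"dx": 0.3,"dy": 0,"dz": 0,"wx": 0,"wy": 0,"wz": 0},
    {"dx": 0.3,"dy": 0,"dz": 0,"wx": 0,"wy": 0,"wz": 0},
    {"dx": 0.3,"dy": 0,"dz": 0,"wx": 0,"wy": 0,"wz": 0},
    {"dx": 0.3,"dy": 0,"dz": 0,"wx": 0,"wy": 0,"wz": 0}
  ]
}}

```text
time_s: 10.0
eef_pos: [485.4, -77.1, 28.8]
ee_rot: [0.0, 0.768, 0.64, -0.0]
force: [0.1, -1.5, 0.1]
grip_width: 0.585
grip_force: 0.8
```

```bash
cat >> h.py <<'E'
def look(*labels,cams=("top","scene")):
    for n in cams:
        c=wcap() if n=="wrist" else eyes.capture(n)
        for l in labels:
            for d in eyes.landmark_of(n,l)[:3]:
                w=world(c,d["point"]);j=tojig(w)
                if np.abs(j).max()<170: print(n,l,round(d["p"],2),"jig",j.round(1),w[2].round(0))
E
python3 -c "
from h import *
plan(-43,-91,28,90);look('half',cams=('top','scene','wrist'))"
```

```text
t 10.0 jig now [ -42.6 -131.5] 28.8 toolx yaw in jig 89.97 units [ 1.62 -0.02  0.03] wz -0.0 F [ 0.1 -1.5  0.1] j6 -0.21
scene half 0.7 jig [-41.3 -61.3] 16.0
wrist half 0.81 jig [-40.8 -56.9] 17.0
```

Now it moves. On to y ≈ -18, then back off, rise and go round to the -x side, rotated by -90°.

Emit:
{"method": "step_arm", "body": {
  "increments": [
    {"dx": 0.33,"dy": 0,"dz": 0,"wx": 0,"wy": 0,"wz": 0},
    {"dx": 0.33,"dy": 0,"dz": 0,"wx": 0,"wy": 0,"wz": 0},
    {"dx": 0.33,"dy": 0,"dz": 0,"wx": 0,"wy": 0,"wz": 0},
    {"dx": 0.33,"dy": 0,"dz": 0,"wx": 0,"wy": 0,"wz": 0},
    {"dx": 0.33,"dy": 0,"dz": 0,"wx": 0,"wy": 0,"wz": 0}
  ]
}}

```text
time_s: 10.8
eef_pos: [492.8, -36.4, 28.8]
ee_rot: [0.0, 0.768, 0.64, -0.0]
force: [-0.3, -2.0, 0.2]
grip_width: 0.586
grip_force: 0.9
```

Emit:
{"method": "step_arm", "body": {
  "increments": [
    {"dx": -0.6,"dy": 0,"dz": 0,"wx": 0,"wy": 0,"wz": 0},
    {"dx": -0.4,"dy": 0,"dz": -0.8,"wx": 0,"wy": 0,"wz": 0},
    {"dx": 0,"dy": 0,"dz": -0.9,"wx": 0,"wy": 0,"wz": 0},
    {"dx": 0,"dy": 0,"dz": -0.9,"wx": 0,"wy": 0,"wz": 0},
    {"dx": 0,"dy": -0.9,"dz": -0.4,"wx": 0,"wy": 0,"wz": 0}
  ]
}}

```text
time_s: 11.3
eef_pos: [467.9, -57.9, 105.6]
ee_rot: [0.002, 0.768, 0.64, 0.001]
force: [-0.1, -0.2, 0.3]
grip_width: 0.588
grip_force: 0.0
```

```bash
python3 -c "
from h import *
plan(-125,-18,100,90);look('half',cams=('top','scene','wrist'))"
```

```text
t 11.3 jig now [ -63.3 -115.7] 105.6 toolx yaw in jig 89.96 units [ 3.91 -2.47  0.21] wz -0.01 F [-0.1 -0.2  0.3] j6 -0.19
wrist half 0.62 jig [-41.3 -16.8] 17.0
```

Emit:
{"method": "step_arm", "body": {
  "increments": [
    {"dx": 0.98,"dy": -0.52,"dz": 0,"wx": 0,"wy": 0,"wz": 0},
    {"dx": 0.98,"dy": -0.52,"dz": 0,"wx": 0,"wy": 0,"wz": 0},
    {"dx": 0.98,"dy": -0.52,"dz": 0,"wx": 0,"wy": 0,"wz": 0},
    {"dx": 0.98,"dy": -0.52,"dz": 0,"wx": 0,"wy": 0,"wz": 0},
    {"dx": 0,"dy": 0,"dz": 0,"wx": 0,"wy": 0,"wz": -1}
  ],
  "fingers": 70
}}

```text
time_s: 12.1
eef_pos: [431.8, 50.4, 103.1]
ee_rot: [-0.001, 0.733, 0.681, -0.0]
force: [-0.5, 0.1, 0.4]
grip_width: 0.819
grip_force: 0.0
```

Emit:
{"method": "step_arm", "body": {
  "increments": [
    {"dx": 0,"dy": 0,"dz": 0,"wx": 0,"wy": 0,"wz": -1},
    {"dx": 0,"dy": 0,"dz": 0,"wx": 0,"wy": 0,"wz": -1},
    {"dx": 0,"dy": 0,"dz": 0,"wx": 0,"wy": 0,"wz": -1},
    {"dx": 0,"dy": 0,"dz": 0,"wx": 0,"wy": 0,"wz": -1},
    {"dx": 0,"dy": 0,"dz": 0,"wx": 0,"wy": 0,"wz": -1}
  ]
}}

```text
time_s: 12.6
eef_pos: [432.9, 48.2, 103.2]
ee_rot: [-0.0, 0.531, 0.847, -0.0]
force: [-0.6, 0.2, -0.0]
grip_width: 0.816
grip_force: 0.0
```

Emit:
{"method": "step_arm", "body": {
  "increments": [
    {"dx": 0,"dy": 0,"dz": 0,"wx": 0,"wy": 0,"wz": -1},
    {"dx": 0,"dy": 0,"dz": 0,"wx": 0,"wy": 0,"wz": -1},
    {"dx": 0,"dy": 0,"dz": 0,"wx": 0,"wy": 0,"wz": -1},
    {"dx": 0,"dy": 0,"dz": 0,"wx": 0,"wy": 0,"wz": -1},
    {"dx": 0,"dy": 0,"dz": 0,"wx": 0,"wy": 0,"wz": -1}
  ]
}}

```text
time_s: 13.1
eef_pos: [432.9, 48.2, 103.2]
ee_rot: [-0.0, 0.294, 0.956, -0.0]
force: [-0.0, 0.1, 0.2]
grip_width: 0.817
grip_force: 0.0
```

Emit:
{"method": "step_arm", "body": {
  "increments": [
    {"dx": 0,"dy": 0,"dz": 0,"wx": 0,"wy": 0,"wz": -1},
    {"dx": 0,"dy": 0,"dz": 0,"wx": 0,"wy": 0,"wz": -1},
    {"dx": 0,"dy": 0,"dz": 0,"wx": 0,"wy": 0,"wz": -1},
    {"dx": 0,"dy": 0,"dz": 0,"wx": 0,"wy": 0,"wz": -1},
    {"dx": 0,"dy": 0,"dz": 0,"wx": 0,"wy": 0,"wz": 0}
  ]
}}

```text
time_s: 13.6
eef_pos: [432.8, 48.2, 103.2]
ee_rot: [-0.0, 0.091, 0.996, 0.0]
force: [-0.4, 0.5, -0.3]
grip_width: 0.818
grip_force: 0.0
```

```bash
python3 -c "
from h import *
plan(-117,-17,27,180);look('half')"
```

```text
t 13.6 jig now [-116.9  -17.7] 103.2 toolx yaw in jig 180.01 units [0.   0.03 3.05] wz 0.0 F [-0.4  0.5 -0.3] j6 -1.55
top half 0.78 jig [-41.5 -20.1] 13.0
```

Emit:
{"method": "step_arm", "body": {
  "increments": [
    {"dx": 0,"dy": 0,"dz": 0.8,"wx": 0,"wy": 0,"wz": 0},
    {"dx": 0,"dy": 0,"dz": 0.8,"wx": 0,"wy": 0,"wz": 0},
    {"dx": 0,"dy": 0,"dz": 0.8,"wx": 0,"wy": 0,"wz": 0},
    {"dx": 0,"dy": 0,"dz": 0.4,"wx": 0,"wy": 0,"wz": 0},
    {"dx": 0,"dy": 0,"dz": 0.2,"wx": 0,"wy": 0,"wz": 0}
  ]
}}

```text
time_s: 14.3
eef_pos: [432.5, 48.1, 28.1]
ee_rot: [-0.001, 0.091, 0.996, 0.0]
force: [-0.4, -0.6, -0.4]
grip_width: 0.816
grip_force: 0.0
```

Emit:
{"method": "step_arm", "body": {
  "increments": [
    {"dx": -0.3,"dy": 0,"dz": 0,"wx": 0,"wy": 0,"wz": 0},
    {"dx": -0.3,"dy": 0,"dz": 0,"wx": 0,"wy": 0,"wz": 0},
    {"dx": -0.3,"dy": 0,"dz": 0,"wx": 0,"wy": 0,"wz": 0},
    {"dx": -0.3,"dy": 0,"dz": 0,"wx": 0,"wy": 0,"wz": 0},
    {"dx": -0.3,"dy": 0,"dz": 0,"wx": 0,"wy": 0,"wz": 0}
  ]
}}

```text
time_s: 14.8
eef_pos: [469.6, 41.3, 29.1]
ee_rot: [-0.001, 0.091, 0.996, 0.0]
force: [-7.0, 0.4, 8.1]
grip_width: 0.822
grip_force: 5.1
```

Emit:
{"method": "step_arm", "body": {
  "increments": [
    {"dx": -0.2,"dy": 0,"dz": 0,"wx": 0,"wy": 0,"wz": 0},
    {"dx": -0.2,"dy": 0,"dz": 0,"wx": 0,"wy": 0,"wz": 0},
    {"dx": -0.1,"dy": 0,"dz": 0,"wx": 0,"wy": 0,"wz": 0}
  ]
}}

```text
time_s: 15.1
eef_pos: [482.1, 39.0, 29.2]
ee_rot: [-0.0, 0.091, 0.996, 0.0]
force: [-6.5, 0.8, 7.0]
grip_width: 0.818
grip_force: 4.7
```

```bash
python3 -c "
from h import *
plan(-57,-17,27,180);look('half')"
```

```text
t 15.1 jig now [-66.8 -17.8] 29.2 toolx yaw in jig 179.95 units [-0.39  0.03  0.09] wz -0.01 F [-6.5  0.8  7. ] j6 -1.55
top half 0.58 jig [-12.3 -21.4] 11.0
```

The upward force of 7 N hints that the tips bear on the half's upper edge. I'll back off and go lower before continuing.

Emit:
{"method": "step_arm", "body": {
  "increments": [
    {"dx": 0.3,"dy": 0,"dz": 0,"wx": 0,"wy": 0,"wz": 0},
    {"dx": 0.5,"dy": 0,"dz": 0,"wx": 0,"wy": 0,"wz": 0},
    {"dx": 0,"dy": 0,"dz": 0.1,"wx": 0,"wy": 0,"wz": 0},
    {"dx": 0,"dy": 0,"dz": 0.1,"wx": 0,"wy": 0,"wz": 0},
    {"dx": 0,"dy": 0,"dz": 0,"wx": 0,"wy": 0,"wz": 0}
  ]
}}

```text
time_s: 15.8
eef_pos: [462.5, 42.5, 23.5]
ee_rot: [0.0, 0.091, 0.996, -0.0]
force: [-0.4, 0.6, -0.6]
grip_width: 0.822
grip_force: 0.0
```

Emit:
{"method": "step_arm", "body": {
  "increments": [
    {"dx": 0,"dy": 0,"dz": 0.1,"wx": 0,"wy": 0,"wz": 0},
    {"dx": 0,"dy": 0,"dz": 0,"wx": 0,"wy": 0,"wz": 0}
  ]
}}

```text
time_s: 16.0
eef_pos: [462.2, 42.5, 20.9]
ee_rot: [-0.0, 0.091, 0.996, 0.0]
force: [-0.1, -0.8, -0.5]
grip_width: 0.82
grip_force: 0.0
```

```bash
python3 -c "
from h import *
plan(-57,-17,20,180);look('half')
c=eyes.capture('scene');cv2.imwrite('pics/s6.png',cv2.resize(c['frame'][190:310,240:420],None,fx=4,fy=4))"
```

```text
t 16.0 jig now [-86.9 -17.9] 20.9 toolx yaw in jig 179.95 units [-1.2   0.04  0.04] wz -0.01 F [-0.1 -0.8 -0.5] j6 -1.55
top half 0.75 jig [-10.6 -19.3] 14.0
scene half 0.93 jig [-11.8 -18.5] 17.0
```

View pics/s6.png

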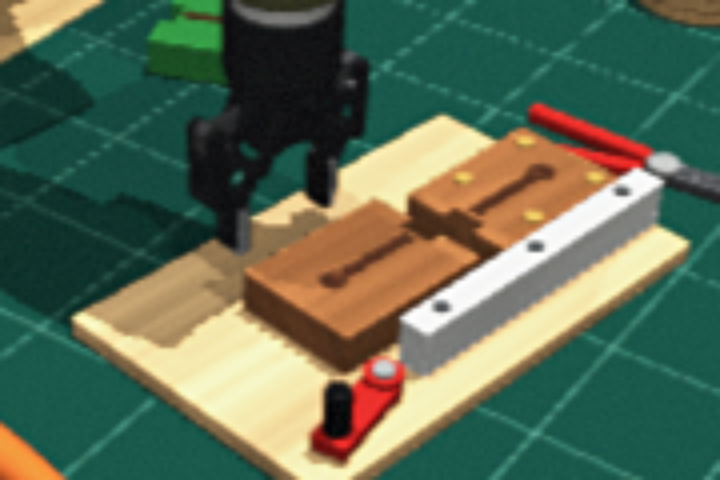

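The half lies flat at crop (345,285), nearly at the fence; the tips hang clear. Pushing toward the fence.

Emit:
{"method": "step_arm", "body": {
  "increments": [
    {"dx": -0.3,"dy": 0,"dz": 0,"wx": 0,"wy": 0,"wz": 0},
    {"dx": -0.3,"dy": 0,"dz": 0,"wx": 0,"wy": 0,"wz": 0},
    {"dx": -0.2,"dy": 0,"dz": 0,"wx": 0,"wy": 0,"wz": 0},
    {"dx": -0.1,"dy": 0,"dz": 0,"wx": 0,"wy": 0,"wz": 0},
    {"dx": -0.1,"dy": 0,"dz": 0,"wx": 0,"wy": 0,"wz": 0}
  ]
}}

```text
time_s: 16.75
eef_pos: [486.5, 38.2, 21.1]
ee_rot: [-0.001, 0.091, 0.996, 0.0]
force: [-3.2, 0.4, 1.9]
grip_width: 0.817
grip_force: 1.5
```

Emit:
{"method": "step_arm", "body": {
  "increments": [
    {"dx": -0.07,"dy": 0,"dz": 0,"wx": 0,"wy": 0,"wz": 0},
    {"dx": -0.07,"dy": 0,"dz": 0,"wx": 0,"wy": 0,"wz": 0}
  ]
}}

```text
time_s: 16.95
eef_pos: [490.2, 37.4, 21.1]
ee_rot: [-0.0, 0.091, 0.996, 0.0]
force: [-1.3, 1.3, -0.5]
grip_width: 0.82
grip_force: 0.7
```

Emit:
{"method": "step_arm", "body": {
  "increments": [
    {"dx": -0.05,"dy": 0,"dz": 0,"wx": 0,"wy": 0,"wz": 0},
    {"dx": 0,"dy": 0,"dz": 0,"wx": 0,"wy": 0,"wz": 0}
  ]
}}

```text
time_s: 17.15
eef_pos: [491.7, 37.2, 21.2]
ee_rot: [0.0, 0.091, 0.996, -0.0]
force: [-0.3, 0.1, -1.1]
grip_width: 0.819
grip_force: 0.2
```

```bash
python3 -c "
from h import *
plan(-57,-17,20,180);look('half')"
```

```text
t 17.15 jig now [-57.  -17.9] 21.2 toolx yaw in jig 179.95 units [0.   0.04 0.05] wz -0.01 F [-0.3  0.1 -1.1] j6 -1.55
scene half 0.93 jig [ -1.3 -20.4] 16.0
```

Force still small, so press on gently until the fence answers.

Emit:
{"method": "step_arm", "body": {
  "increments": [
    {"dx": -0.06,"dy": 0,"dz": 0,"wx": 0,"wy": 0,"wz": 0},
    {"dx": -0.04,"dy": 0,"dz": 0,"wx": 0,"wy": 0,"wz": 0},
    {"dx": 0,"dy": 0,"dz": 0,"wx": 0,"wy": 0,"wz": 0}
  ]
}}

```text
time_s: 17.65
eef_pos: [492.5, 37.0, 21.1]
ee_rot: [-0.002, 0.091, 0.996, 0.0]
force: [-7.8, 0.4, 5.2]
grip_width: 0.821
grip_force: 4.0
```

Emit:
{"method": "step_arm", "body": {
  "increments": [
    {"dx": -0.06,"dy": 0,"dz": 0,"wx": 0,"wy": 0,"wz": 0},
    {"dx": 0,"dy": 0,"dz": 0,"wx": 0,"wy": 0,"wz": 0}
  ]
}}

```text
time_s: 17.85
eef_pos: [492.6, 37.1, 20.9]
ee_rot: [-0.004, 0.091, 0.996, 0.0]
force: [-14.7, 1.3, 10.9]
grip_width: 0.822
grip_force: 7.5
```

The fence answers with 15 N. Retreat, rise, go behind the back end and turn +90°.

Emit:
{"method": "step_arm", "body": {
  "increments": [
    {"dx": 0.4,"dy": 0,"dz": 0,"wx": 0,"wy": 0,"wz": 0},
    {"dx": 0.5,"dy": 0,"dz": 0,"wx": 0,"wy": 0,"wz": 0},
    {"dx": 0,"dy": 0,"dz": -1,"wx": 0,"wy": 0,"wz": 0},
    {"dx": 0,"dy": 0,"dz": -1,"wx": 0,"wy": 0,"wz": 0},
    {"dx": 0,"dy": 0,"dz": -1,"wx": 0,"wy": 0,"wz": 0}
  ]
}}

```text
time_s: 18.35
eef_pos: [473.2, 40.6, 97.2]
ee_rot: [0.0, 0.091, 0.996, -0.0]
force: [-0.4, -0.1, 0.5]
grip_width: 0.817
grip_force: 0.0
```

Emit:
{"method": "step_arm", "body": {
  "increments": [
    {"dx": -0.75,"dy": -0.94,"dz": -0.2,"wx": 0,"wy": 0,"wz": 0},
    {"dx": -0.75,"dy": -0.94,"dz": 0,"wx": 0,"wy": 0,"wz": 0},
    {"dx": -0.75,"dy": -0.94,"dz": 0,"wx": 0,"wy": 0,"wz": 0},
    {"dx": -0.75,"dy": -0.94,"dz": 0,"wx": 0,"wy": 0,"wz": 0},
    {"dx": 0,"dy": 0,"dz": 0,"wx": 0,"wy": 0,"wz": 1}
  ],
  "fingers": 40
}}

```text
time_s: 18.85
eef_pos: [531.3, -68.4, 101.3]
ee_rot: [0.001, 0.145, 0.989, -0.0]
force: [-0.7, 0.2, 0.4]
grip_width: 0.467
grip_force: 0.0
```

Emit:
{"method": "step_arm", "body": {
  "increments": [
    {"dx": 0,"dy": 0,"dz": 0,"wx": 0,"wy": 0,"wz": 1},
    {"dx": 0,"dy": 0,"dz": 0,"wx": 0,"wy": 0,"wz": 1},
    {"dx": 0,"dy": 0,"dz": 0,"wx": 0,"wy": 0,"wz": 1},
    {"dx": 0,"dy": 0,"dz": 0,"wx": 0,"wy": 0,"wz": 1},
    {"dx": 0,"dy": 0,"dz": 0,"wx": 0,"wy": 0,"wz": 1}
  ]
}}

```text
time_s: 19.35
eef_pos: [530.0, -65.5, 101.2]
ee_rot: [0.0, 0.396, 0.918, 0.0]
force: [0.2, 0.7, -0.3]
grip_width: 0.466
grip_force: 0.0
```

Emit:
{"method": "step_arm", "body": {
  "increments": [
    {"dx": 0,"dy": 0,"dz": 0,"wx": 0,"wy": 0,"wz": 1},
    {"dx": 0,"dy": 0,"dz": 0,"wx": 0,"wy": 0,"wz": 1},
    {"dx": 0,"dy": 0,"dz": 0,"wx": 0,"wy": 0,"wz": 1},
    {"dx": 0,"dy": 0,"dz": 0,"wx": 0,"wy": 0,"wz": 1},
    {"dx": 0,"dy": 0,"dz": 0,"wx": 0,"wy": 0,"wz": 1}
  ]
}}

```text
time_s: 19.85
eef_pos: [530.0, -65.5, 101.3]
ee_rot: [0.0, 0.62, 0.784, 0.0]
force: [-0.2, -0.7, 0.7]
grip_width: 0.47
grip_force: 0.0
```

Emit:
{"method": "step_arm", "body": {
  "increments": [
    {"dx": 0,"dy": 0,"dz": 0,"wx": 0,"wy": 0,"wz": 1},
    {"dx": 0,"dy": 0,"dz": 0,"wx": 0,"wy": 0,"wz": 1},
    {"dx": 0,"dy": 0,"dz": 0,"wx": 0,"wy": 0,"wz": 1},
    {"dx": 0,"dy": 0,"dz": 0,"wx": 0,"wy": 0,"wz": 1},
    {"dx": 0,"dy": 0,"dz": 0,"wx": 0,"wy": 0,"wz": 0}
  ]
}}

```text
time_s: 20.35
eef_pos: [530.0, -65.5, 101.3]
ee_rot: [0.0, 0.769, 0.639, 0.0]
force: [-0.3, -0.0, -0.6]
grip_width: 0.47
grip_force: 0.0
```

```bash
python3 -c "
from h import *
plan(-3,-112,26,90);look('half','button_knob','button_pivot',cams=('top','scene','wrist'))"
```

```text
t 20.35 jig now [  -0.8 -112. ] 101.3 toolx yaw in jig 89.9 units [-0.   -0.09  3.01] wz -0.02 F [-0.3 -0.  -0.6] j6 -0.16
top half 0.68 jig [  0.9 -20.4] 13.0
top button_pivot 0.7 jig [ 60.7 -80.5] 11.0
top button_pivot 0.68 jig [44.9 67.2] 16.0
scene half 0.78 jig [ -3.3 -20.2] 15.0
scene button_knob 0.64 jig [  74.7 -129.4] 42.0
scene button_pivot 0.73 jig [ 60.2 -77.6] 15.0
scene button_pivot 0.71 jig [ -3.9 -17.3] 14.0
wrist half 0.76 jig [ -3.6 -15.8] 15.0
wrist button_knob 0.95 jig [  71.3 -128. ] 48.0
```

Emit:
{"method": "step_arm", "body": {
  "increments": [
    {"dx": 0,"dy": -0.05,"dz": 0.8,"wx": 0,"wy": 0,"wz": 0},
    {"dx": 0,"dy": 0,"dz": 0.8,"wx": 0,"wy": 0,"wz": 0},
    {"dx": 0,"dy": 0,"dz": 0.8,"wx": 0,"wy": 0,"wz": 0},
    {"dx": 0,"dy": 0,"dz": 0.5,"wx": 0,"wy": 0,"wz": 0},
    {"dx": 0,"dy": 0,"dz": 0.2,"wx": 0,"wy": 0,"wz": 0}
  ]
}}

```text
time_s: 21.45
eef_pos: [528.3, -65.1, 22.8]
ee_rot: [-0.001, 0.769, 0.64, -0.0]
force: [-0.5, 0.3, -0.0]
grip_width: 0.469
grip_force: 0.0
```

Emit:
{"method": "step_arm", "body": {
  "increments": [
    {"dx": 0.3,"dy": 0,"dz": 0,"wx": 0,"wy": 0,"wz": 0},
    {"dx": 0.3,"dy": 0,"dz": 0,"wx": 0,"wy": 0,"wz": 0},
    {"dx": 0.25,"dy": 0,"dz": 0,"wx": 0,"wy": 0,"wz": 0},
    {"dx": 0.25,"dy": 0,"dz": 0,"wx": 0,"wy": 0,"wz": 0},
    {"dx": 0.2,"dy": 0,"dz": 0,"wx": 0,"wy": 0,"wz": 0}
  ]
}}

```text
time_s: 21.95
eef_pos: [535.0, -33.0, 24.4]
ee_rot: [0.001, 0.768, 0.64, 0.0]
force: [-1.5, -4.0, 3.6]
grip_width: 0.467
grip_force: 2.0
```

Emit:
{"method": "step_arm", "body": {
  "increments": [
    {"dx": 0.1,"dy": 0,"dz": 0,"wx": 0,"wy": 0,"wz": 0},
    {"dx": 0.05,"dy": 0,"dz": 0,"wx": 0,"wy": 0,"wz": 0},
    {"dx": 0,"dy": 0,"dz": 0,"wx": 0,"wy": 0,"wz": 0}
  ]
}}

```text
time_s: 22.25
eef_pos: [535.4, -29.4, 23.7]
ee_rot: [-0.0, 0.769, 0.64, 0.0]
force: [0.2, -1.7, 0.9]
grip_width: 0.469
grip_force: 0.4
```

```bash
python3 -c "
from h import *
plan(-3,-72,26,90);look('half',cams=('top','scene','wrist'))"
```

```text
t 22.25 jig now [ -2.  -75.5] 23.7 toolx yaw in jig 89.94 units [ 0.14 -0.04 -0.09] wz -0.01 F [ 0.2 -1.7  0.9] j6 -0.09
top half 0.84 jig [ 3.6 -5.9] 15.0
scene half 0.87 jig [-0.4 -8.3] 13.0
wrist half 0.96 jig [-4.2 -2.4] 18.0
```

Emit:
{"method": "step_arm", "body": {
  "increments": [
    {"dx": 0.1,"dy": 0,"dz": 0,"wx": 0,"wy": 0,"wz": 0},
    {"dx": 0,"dy": 0,"dz": 0,"wx": 0,"wy": 0,"wz": 0}
  ]
}}

```text
time_s: 22.75
eef_pos: [535.6, -26.9, 23.6]
ee_rot: [-0.0, 0.769, 0.64, -0.0]
force: [-0.2, -0.6, -0.6]
grip_width: 0.468
grip_force: 0.0
```

Emit:
{"method": "step_arm", "body": {
  "increments": [
    {"dx": 0.08,"dy": 0,"dz": 0,"wx": 0,"wy": 0,"wz": 0},
    {"dx": 0,"dy": 0,"dz": 0,"wx": 0,"wy": 0,"wz": 0}
  ]
}}

```text
time_s: 22.95
eef_pos: [536.3, -25.7, 23.8]
ee_rot: [0.001, 0.768, 0.64, -0.0]
force: [0.2, -5.5, -0.8]
grip_width: 0.465
grip_force: 2.6
```

Emit:
{"method": "step_arm", "body": {
  "increments": [
    {"dx": 0.06,"dy": 0,"dz": 0,"wx": 0,"wy": 0,"wz": 0},
    {"dx": 0,"dy": 0,"dz": 0,"wx": 0,"wy": 0,"wz": 0}
  ]
}}

```text
time_s: 23.15
eef_pos: [536.7, -25.6, 23.9]
ee_rot: [0.002, 0.768, 0.64, -0.001]
force: [-0.6, -13.9, -1.0]
grip_width: 0.468
grip_force: 6.7
```

Seam contact at 14 N. Back off, rise and check the joint from above.

Emit:
{"method": "step_arm", "body": {
  "increments": [
    {"dx": -0.4,"dy": 0,"dz": 0,"wx": 0,"wy": 0,"wz": 0},
    {"dx": -0.4,"dy": 0,"dz": -0.4,"wx": 0,"wy": 0,"wz": 0},
    {"dx": 0,"dy": 0,"dz": -1,"wx": 0,"wy": 0,"wz": 0},
    {"dx": 0,"dy": 0,"dz": -1,"wx": 0,"wy": 0,"wz": 0},
    {"dx": 0.9,"dy": 0.4,"dz": -1,"wx": 0,"wy": 0,"wz": 0}
  ]
}}

```text
time_s: 23.65
eef_pos: [546.1, -24.6, 110.5]
ee_rot: [-0.0, 0.77, 0.639, -0.0]
force: [0.5, -0.1, 0.7]
grip_width: 0.467
grip_force: 0.0
```

Emit:
{"method": "step_arm", "body": {
  "increments": [
    {"dx": 0.9,"dy": 0.4,"dz": -1,"wx": 0,"wy": 0,"wz": 0},
    {"dx": 0.9,"dy": 0.4,"dz": -0.5,"wx": 0,"wy": 0,"wz": 0},
    {"dx": 0.9,"dy": 0,"dz": 0,"wx": 0,"wy": 0,"wz": 0},
    {"dx": 0,"dy": 0,"dz": 0,"wx": 0,"wy": 0,"wz": 0}
  ]
}}

```text
time_s: 24.05
eef_pos: [578.9, 41.5, 147.2]
ee_rot: [0.0, 0.768, 0.641, 0.001]
force: [-0.5, -0.3, 0.8]
grip_width: 0.468
grip_force: 0.0
```

```bash
python3 -c "
from h import *
plan(70,-128,60,180)
c=wcap();cv2.imwrite('pics/w7.png',c['frame']);np.savez('w7.npz',**{k:c[k] for k in('R','t','fx','fy','cx','cy')})
X=lambda x,y,z:[*(T0+RJ@[x,y]),z]
for p in((-45,60,45),(45,60,45),(-45,-60,45),(45,-60,45),(-45,0,45),(-45,100,45)):print(p,proj(c,X(*p)).round(0))
look('half','button_knob')"
```

```text
t 24.05 jig now [27.9  2.1] 147.2 toolx yaw in jig 90.09 units [-5.21  1.67  3.49] wz -14.99 F [-0.5 -0.3  0.8] j6 0.05
(-45, 60, 45) [215. 162.]
(45, 60, 45) [351. 162.]
(-45, -60, 45) [227. 327.]
(45, -60, 45) [348. 327.]
(-45, 0, 45) [221. 250.]
(-45, 100, 45) [210.  97.]
top half 0.72 jig [-1.9 -3.6] 15.0
top button_knob 0.61 jig [  73.4 -126.2] 46.0
scene half 0.62 jig [-2.3 -2.7] 12.0
scene button_knob 0.78 jig [  73.9 -129.4] 42.0
```

View pics/w7.png

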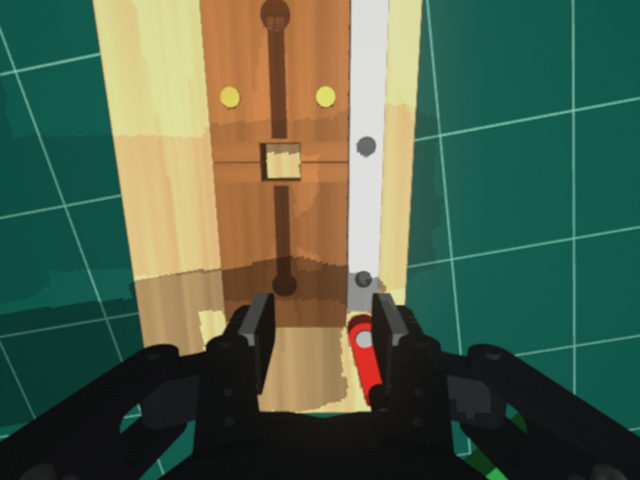

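The joint is closed (thin line at row 162), edges aligned at column ~215 and along the fence at column ~349; the button is open at (365,350). Now to the knob.

Emit:
{"method": "step_arm", "body": {
  "increments": [
    {"dx": -0.9,"dy": 0.28,"dz": 0,"wx": 0,"wy": 0,"wz": 0},
    {"dx": -0.9,"dy": 0.28,"dz": 0,"wx": 0,"wy": 0,"wz": 0},
    {"dx": -0.9,"dy": 0.28,"dz": 0,"wx": 0,"wy": 0,"wz": 0},
    {"dx": -0.9,"dy": 0.28,"dz": 0,"wx": 0,"wy": 0,"wz": 0},
    {"dx": -0.9,"dy": 0.28,"dz": 0,"wx": 0,"wy": 0,"wz": 0}
  ]
}}

```text
time_s: 24.9
eef_pos: [592.4, -78.7, 146.2]
ee_rot: [-0.0, 0.769, 0.64, -0.0]
force: [0.3, 0.0, 0.6]
grip_width: 0.468
grip_force: 0.0
```

Emit:
{"method": "step_arm", "body": {
  "increments": [
    {"dx": -0.72,"dy": 0.3,"dz": 0,"wx": 0,"wy": 0,"wz": 0},
    {"dx": 0,"dy": 0,"dz": 0,"wx": 0,"wy": 0,"wz": -1},
    {"dx": 0,"dy": 0,"dz": 0,"wx": 0,"wy": 0,"wz": -1},
    {"dx": 0,"dy": 0,"dz": 0,"wx": 0,"wy": 0,"wz": -1},
    {"dx": 0,"dy": 0,"dz": 0,"wx": 0,"wy": 0,"wz": -1}
  ]
}}

```text
time_s: 25.4
eef_pos: [596.8, -96.8, 146.2]
ee_rot: [-0.0, 0.617, 0.787, 0.0]
force: [0.3, -0.0, 0.1]
grip_width: 0.471
grip_force: 0.0
```

Emit:
{"method": "step_arm", "body": {
  "increments": [
    {"dx": 0,"dy": 0,"dz": 0,"wx": 0,"wy": 0,"wz": -1},
    {"dx": 0,"dy": 0,"dz": 0,"wx": 0,"wy": 0,"wz": -1},
    {"dx": 0,"dy": 0,"dz": 0,"wx": 0,"wy": 0,"wz": -1},
    {"dx": 0,"dy": 0,"dz": 0,"wx": 0,"wy": 0,"wz": -1},
    {"dx": 0,"dy": 0,"dz": 0,"wx": 0,"wy": 0,"wz": -1}
  ]
}}

```text
time_s: 25.9
eef_pos: [596.8, -96.7, 146.2]
ee_rot: [-0.0, 0.392, 0.92, 0.0]
force: [-0.4, -0.0, 0.1]
grip_width: 0.47
grip_force: 0.0
```

Emit:
{"method": "step_arm", "body": {
  "increments": [
    {"dx": 0,"dy": 0,"dz": 0,"wx": 0,"wy": 0,"wz": -1},
    {"dx": 0,"dy": 0,"dz": 0,"wx": 0,"wy": 0,"wz": -1},
    {"dx": 0,"dy": 0,"dz": 0,"wx": 0,"wy": 0,"wz": -1},
    {"dx": 0,"dy": 0,"dz": 0,"wx": 0,"wy": 0,"wz": -1},
    {"dx": 0,"dy": 0,"dz": 0,"wx": 0,"wy": 0,"wz": -1}
  ]
}}

```text
time_s: 26.4
eef_pos: [596.8, -96.7, 146.2]
ee_rot: [-0.0, 0.141, 0.99, 0.0]
force: [0.4, -0.0, 0.6]
grip_width: 0.467
grip_force: 0.0
```

Emit:
{"method": "step_arm", "body": {
  "increments": [
    {"dx": 0,"dy": 0,"dz": 0.7,"wx": 0,"wy": 0,"wz": -1},
    {"dx": 0,"dy": 0,"dz": 0.7,"wx": 0,"wy": 0,"wz": -1},
    {"dx": 0,"dy": 0,"dz": 0.7,"wx": 0,"wy": 0,"wz": -0.8},
    {"dx": 0,"dy": 0,"dz": 0.5,"wx": 0,"wy": 0,"wz": 0},
    {"dx": 0,"dy": 0,"dz": 0,"wx": 0,"wy": 0,"wz": 0}
  ]
}}

```text
time_s: 26.9
eef_pos: [596.0, -96.3, 79.6]
ee_rot: [-0.001, -0.002, 1.0, 0.001]
force: [-0.3, -0.0, 0.3]
grip_width: 0.472
grip_force: 0.0
```

```bash
python3 -c "
from h import *
plan(70.4,-128.5,55,190.9);look('button_knob',cams=('top','scene','wrist'))"
```

```text
t 26.9 jig now [  69.6 -130.4] 79.6 toolx yaw in jig -169.39 units [-0.05  0.07  0.98] wz -60.05 F [-0.3 -0.   0.3] j6 -1.93
scene button_knob 0.85 jig [  73.  -128.9] 41.0
wrist button_knob 0.82 jig [  72.5 -130.4] 45.0
wrist button_knob 0.59 jig [ 57.4 -75.2] 15.0
```

Emit:
{"method": "step_arm", "body": {
  "increments": [
    {"dx": -0.06,"dy": 0.05,"dz": 0.5,"wx": 0,"wy": 0,"wz": 0},
    {"dx": 0,"dy": 0,"dz": 0.3,"wx": 0,"wy": 0,"wz": 0},
    {"dx": 0,"dy": 0,"dz": 0.1,"wx": 0,"wy": 0,"wz": 0},
    {"dx": 0,"dy": 0,"dz": 0.1,"wx": 0,"wy": 0,"wz": 0}
  ]
}}

```text
time_s: 27.6
eef_pos: [598.1, -95.0, 55.7]
ee_rot: [-0.0, -0.003, 1.0, 0.0]
force: [-0.8, -0.3, -0.5]
grip_width: 0.466
grip_force: 0.0
```

Emit:
{"method": "step_arm", "body": {
  "increments": [
    {"dx": 0,"dy": 0,"dz": 0,"wx": 0,"wy": 0,"wz": 0},
    {"dx": 0,"dy": 0,"dz": 0,"wx": 0,"wy": 0,"wz": 0},
    {"dx": 0,"dy": 0,"dz": 0,"wx": 0,"wy": 0,"wz": 0},
    {"dx": 0,"dy": 0,"dz": 0,"wx": 0,"wy": 0,"wz": 0}
  ],
  "fingers": 10,
  "squeeze": 20
}}

```text
time_s: 28.0
eef_pos: [598.3, -95.1, 56.5]
ee_rot: [0.0, -0.003, 1.0, -0.0]
force: [0.8, 0.0, -0.2]
grip_width: 0.116
grip_force: 0.0
```

Closed on air above the knob: reopen, go lower, close again.

Emit:
{"method": "step_arm", "body": {
  "increments": [
    {"dx": 0,"dy": 0,"dz": 0,"wx": 0,"wy": 0,"wz": 0},
    {"dx": 0,"dy": 0,"dz": 0,"wx": 0,"wy": 0,"wz": 0},
    {"dx": 0,"dy": 0,"dz": 0.3,"wx": 0,"wy": 0,"wz": 0},
    {"dx": 0,"dy": 0,"dz": 0.15,"wx": 0,"wy": 0,"wz": 0},
    {"dx": 0,"dy": 0,"dz": 0.15,"wx": 0,"wy": 0,"wz": 0}
  ],
  "fingers": 40
}}

```text
time_s: 28.5
eef_pos: [598.0, -95.0, 40.6]
ee_rot: [-0.0, -0.003, 1.0, 0.0]
force: [0.2, -1.0, 0.3]
grip_width: 0.47
grip_force: 0.0
```

Emit:
{"method": "step_arm", "body": {
  "increments": [
    {"dx": 0,"dy": 0,"dz": 0,"wx": 0,"wy": 0,"wz": 0},
    {"dx": 0,"dy": 0,"dz": 0,"wx": 0,"wy": 0,"wz": 0},
    {"dx": 0,"dy": 0,"dz": 0,"wx": 0,"wy": 0,"wz": 0},
    {"dx": 0,"dy": 0,"dz": 0,"wx": 0,"wy": 0,"wz": 0}
  ],
  "fingers": 10,
  "squeeze": 20
}}

```text
time_s: 28.9
eef_pos: [598.1, -94.8, 41.1]
ee_rot: [-0.0, -0.003, 1.0, 0.0]
force: [-0.6, 1.6, -2.4]
grip_width: 0.195
grip_force: 19.9
```

Knob gripped. Swing it round its arc.

Emit:
{"method": "step_arm", "body": {
  "increments": [
    {"dx": 0.23,"dy": 0.012,"dz": 0,"wx": 0,"wy": 0,"wz": 1},
    {"dx": 0.23,"dy": 0.012,"dz": 0,"wx": 0,"wy": 0,"wz": 1},
    {"dx": 0.23,"dy": 0.012,"dz": 0,"wx": 0,"wy": 0,"wz": 1},
    {"dx": 0.23,"dy": 0.012,"dz": 0,"wx": 0,"wy": 0,"wz": 1},
    {"dx": 0.23,"dy": 0.012,"dz": 0,"wx": 0,"wy": 0,"wz": 1}
  ]
}}

```text
time_s: 29.4
eef_pos: [570.4, -87.9, 41.1]
ee_rot: [0.0, 0.258, 0.966, -0.0]
force: [1.7, 1.2, -3.7]
grip_width: 0.198
grip_force: 19.9
```

```bash
python3 -c "
from h import *
plan(60-55*np.sin(np.radians(19.1)),-74.5-55*np.cos(np.radians(19.1)),41,160.9);look('button_knob','half')"
```

```text
t 29.4 jig now [  43.  -126.7] 41.1 toolx yaw in jig 160.5 units [ 0.04 -0.01  0.01] wz -0.07 F [ 1.7  1.2 -3.7] j6 -1.4
top half 0.66 jig [-0.7 -1.5] 15.0
scene button_knob 0.75 jig [  41.9 -126.2] 42.0
scene half 0.56 jig [-4.3 -3.8] 15.0
```

Emit:
{"method": "step_arm", "body": {
  "increments": [
    {"dx": 0.23,"dy": 0.012,"dz": 0,"wx": 0,"wy": 0,"wz": 1},
    {"dx": 0.23,"dy": 0.012,"dz": 0,"wx": 0,"wy": 0,"wz": 1},
    {"dx": 0.23,"dy": 0.012,"dz": 0,"wx": 0,"wy": 0,"wz": 1},
    {"dx": 0.23,"dy": 0.012,"dz": 0,"wx": 0,"wy": 0,"wz": 1},
    {"dx": 0.23,"dy": 0.012,"dz": 0,"wx": 0,"wy": 0,"wz": 1}
  ]
}}

```text
time_s: 30.2
eef_pos: [550.2, -68.2, 41.1]
ee_rot: [-0.0, 0.499, 0.867, -0.0]
force: [-0.3, -1.0, -4.8]
grip_width: 0.2
grip_force: 19.9
```

Emit:
{"method": "step_arm", "body": {
  "increments": [
    {"dx": 0.23,"dy": 0.012,"dz": 0,"wx": 0,"wy": 0,"wz": 1},
    {"dx": 0.23,"dy": 0.012,"dz": 0,"wx": 0,"wy": 0,"wz": 1},
    {"dx": 0.23,"dy": 0.012,"dz": 0,"wx": 0,"wy": 0,"wz": 1},
    {"dx": 0.23,"dy": 0.012,"dz": 0,"wx": 0,"wy": 0,"wz": 1},
    {"dx": 0.23,"dy": 0.012,"dz": 0,"wx": 0,"wy": 0,"wz": 1}
  ]
}}

```text
time_s: 30.7
eef_pos: [542.3, -40.6, 41.1]
ee_rot: [-0.0, 0.706, 0.708, -0.001]
force: [-2.7, -1.8, -2.0]
grip_width: 0.198
grip_force: 20.0
```

```bash
python3 -c "
from h import *
plan(5,-74.5,41,90);look('button_knob','half')"
```

```text
t 30.7 jig now [  6.8 -85.2] 41.1 toolx yaw in jig 100.6 units [0.44 0.01 0.  ] wz 1.77 F [-2.7 -1.8 -2. ] j6 -0.29
top half 0.63 jig [ 0.4 -2. ] 15.0
scene button_knob 0.59 jig [  5.9 -90.3] 43.0
scene button_knob 0.22 jig [-0.1 -0.9] 12.0
scene half 0.81 jig [-2.8 -2.3] 10.0
```

Emit:
{"method": "step_arm", "body": {
  "increments": [
    {"dx": 0.23,"dy": 0.012,"dz": 0,"wx": 0,"wy": 0,"wz": 1},
    {"dx": 0.17,"dy": 0.01,"dz": 0,"wx": 0,"wy": 0,"wz": 0.75},
    {"dx": 0,"dy": 0,"dz": 0,"wx": 0,"wy": 0,"wz": 0}
  ]
}}

```text
time_s: 31.3
eef_pos: [543.2, -30.3, 41.1]
ee_rot: [-0.001, 0.766, 0.642, -0.001]
force: [-5.6, 0.1, 0.0]
grip_width: 0.198
grip_force: 20.2
```

Emit:
{"method": "step_arm", "body": {
  "increments": [
    {"dx": 0.06,"dy": 0,"dz": 0,"wx": 0,"wy": 0,"wz": 0},
    {"dx": 0,"dy": 0,"dz": 0,"wx": 0,"wy": 0,"wz": 0}
  ]
}}

```text
time_s: 31.5
eef_pos: [543.3, -29.2, 41.1]
ee_rot: [-0.001, 0.766, 0.643, -0.001]
force: [-6.2, 0.2, -1.0]
grip_width: 0.199
grip_force: 20.2
```

```bash
python3 -c "
from h import *
plan(5,-74.5,41,90);look('button_knob','half')"
```

```text
t 31.5 jig now [  5.7 -73.8] 41.1 toolx yaw in jig 90.47 units [-0.03 -0.03  0.  ] wz 0.08 F [-6.2  0.2 -1. ] j6 -0.1
top half 0.56 jig [ 0.4 -1.9] 16.0
scene button_knob 0.87 jig [  6.4 -78.8] 39.0
scene half 0.74 jig [ 1.1 -2. ] 13.0
```

Emit:
{"method": "step_arm", "body": {
  "increments": [
    {"dx": 0.04,"dy": 0,"dz": 0,"wx": 0,"wy": 0,"wz": 0},
    {"dx": 0,"dy": 0,"dz": 0,"wx": 0,"wy": 0,"wz": 0}
  ]
}}

```text
time_s: 32.0
eef_pos: [543.5, -28.3, 41.1]
ee_rot: [-0.001, 0.766, 0.643, -0.001]
force: [-7.3, -0.6, 0.2]
grip_width: 0.199
grip_force: 20.2
```

Emit:
{"method": "step_arm", "body": {
  "increments": [
    {"dx": 0.05,"dy": 0,"dz": 0,"wx": 0,"wy": 0,"wz": 0},
    {"dx": 0,"dy": 0,"dz": 0,"wx": 0,"wy": 0,"wz": 0}
  ]
}}

```text
time_s: 32.2
eef_pos: [543.7, -27.0, 41.1]
ee_rot: [-0.001, 0.766, 0.643, -0.001]
force: [-6.5, -0.9, 0.4]
grip_width: 0.199
grip_force: 20.3
```

No stop felt; the knob may lag in the pads. Release and push it from behind with closed fingers.

Emit:
{"method": "step_arm", "body": {
  "increments": [
    {"dx": 0,"dy": 0,"dz": 0,"wx": 0,"wy": 0,"wz": 0},
    {"dx": 0,"dy": 0,"dz": 0,"wx": 0,"wy": 0,"wz": 0},
    {"dx": 0,"dy": 0,"dz": -0.8,"wx": 0,"wy": 0,"wz": 0},
    {"dx": 0,"dy": 0,"dz": -0.8,"wx": 0,"wy": 0,"wz": 0},
    {"dx": 0,"dy": 0,"dz": -0.8,"wx": 0,"wy": 0,"wz": 0}
  ],
  "fingers": 32
}}

```text
time_s: 32.7
eef_pos: [545.0, -27.0, 102.4]
ee_rot: [0.001, 0.766, 0.642, 0.001]
force: [-0.4, 0.4, 0.1]
grip_width: 0.372
grip_force: 0.0
```

Emit:
{"method": "step_arm", "body": {
  "increments": [
    {"dx": -0.8,"dy": 0,"dz": 0,"wx": 0,"wy": 0,"wz": 0},
    {"dx": -0.9,"dy": 0,"dz": 0,"wx": 0,"wy": 0,"wz": 0},
    {"dx": 0,"dy": 0,"dz": 0,"wx": 0,"wy": 0,"wz": 0},
    {"dx": 0,"dy": 0,"dz": 0,"wx": 0,"wy": 0,"wz": 0}
  ],
  "fingers": 0
}}

```text
time_s: 33.1
eef_pos: [537.3, -68.7, 101.5]
ee_rot: [0.0, 0.767, 0.642, 0.0]
force: [0.4, 1.3, -0.5]
grip_width: -0.0
grip_force: 0.0
```

```bash
python3 -c "
from h import *
plan(5,-114,42,90);look('button_knob','half',cams=('top','scene','wrist'))"
```

```text
t 33.1 jig now [   7.  -113.8] 101.5 toolx yaw in jig 90.25 units [-0.01 -0.08  2.38] wz 0.04 F [ 0.4  1.3 -0.5] j6 -0.17
top button_knob 0.47 jig [  4.8 -72.9] 45.0
top half 0.77 jig [ 0.6 -4.3] 18.0
scene button_knob 0.95 jig [  7.6 -76.9] 43.0
scene half 0.93 jig [-2.8 -4.5] 12.0
wrist button_knob 0.92 jig [  3.3 -76.9] 48.0
wrist half 0.89 jig [-4.5  1.4] 16.0
```

Emit:
{"method": "step_arm", "body": {
  "increments": [
    {"dx": 0,"dy": -0.04,"dz": 0.8,"wx": 0,"wy": 0,"wz": 0},
    {"dx": 0,"dy": 0,"dz": 0.8,"wx": 0,"wy": 0,"wz": 0},
    {"dx": 0,"dy": 0,"dz": 0.5,"wx": 0,"wy": 0,"wz": 0},
    {"dx": 0,"dy": 0,"dz": 0.28,"wx": 0,"wy": 0,"wz": 0},
    {"dx": 0.2,"dy": 0,"dz": 0,"wx": 0,"wy": 0,"wz": 0}
  ]
}}

```text
time_s: 34.05
eef_pos: [536.6, -63.6, 41.2]
ee_rot: [-0.0, 0.767, 0.642, -0.0]
force: [0.5, 0.3, -0.2]
grip_width: -0.005
grip_force: 0.0
```

Emit:
{"method": "step_arm", "body": {
  "increments": [
    {"dx": 0.2,"dy": 0,"dz": 0,"wx": 0,"wy": 0,"wz": 0},
    {"dx": 0.12,"dy": 0,"dz": 0,"wx": 0,"wy": 0,"wz": 0},
    {"dx": 0.08,"dy": 0,"dz": 0,"wx": 0,"wy": 0,"wz": 0},
    {"dx": 0,"dy": 0,"dz": 0,"wx": 0,"wy": 0,"wz": 0}
  ]
}}

```text
time_s: 34.45
eef_pos: [538.8, -53.4, 42.1]
ee_rot: [0.0, 0.767, 0.642, 0.0]
force: [-0.0, 0.5, -0.6]
grip_width: 0.002
grip_force: 0.0
```

Emit:
{"method": "step_arm", "body": {
  "increments": [
    {"dx": 0.08,"dy": 0,"dz": 0,"wx": 0,"wy": 0,"wz": 0},
    {"dx": 0,"dy": 0,"dz": 0,"wx": 0,"wy": 0,"wz": 0}
  ]
}}

```text
time_s: 34.65
eef_pos: [539.0, -51.6, 41.8]
ee_rot: [0.0, 0.767, 0.642, 0.0]
force: [-0.5, 0.2, 0.0]
grip_width: 0.007
grip_force: 0.0
```

Emit:
{"method": "step_arm", "body": {
  "increments": [
    {"dx": 0.06,"dy": 0,"dz": 0,"wx": 0,"wy": 0,"wz": 0},
    {"dx": 0,"dy": 0,"dz": 0,"wx": 0,"wy": 0,"wz": 0}
  ]
}}

```text
time_s: 34.85
eef_pos: [539.2, -50.2, 41.8]
ee_rot: [0.0, 0.767, 0.642, -0.0]
force: [-0.4, -0.0, -0.2]
grip_width: 0.005
grip_force: 0.0
```

Emit:
{"method": "step_arm", "body": {
  "increments": [
    {"dx": 0.06,"dy": 0,"dz": 0,"wx": 0,"wy": 0,"wz": 0},
    {"dx": 0,"dy": 0,"dz": 0,"wx": 0,"wy": 0,"wz": 0}
  ]
}}

```text
time_s: 35.05
eef_pos: [539.3, -49.6, 41.8]
ee_rot: [0.001, 0.767, 0.642, -0.001]
force: [-1.8, -5.3, -0.4]
grip_width: 0.001
grip_force: 3.1
```

Emit:
{"method": "step_arm", "body": {
  "increments": [
    {"dx": 0.06,"dy": 0,"dz": 0,"wx": 0,"wy": 0,"wz": 0},
    {"dx": 0,"dy": 0,"dz": 0,"wx": 0,"wy": 0,"wz": 0}
  ]
}}

```text
time_s: 35.25
eef_pos: [539.4, -49.3, 41.8]
ee_rot: [0.001, 0.767, 0.642, -0.002]
force: [-4.4, -13.6, 0.3]
grip_width: -0.002
grip_force: 6.8
```

Emit:
{"method": "step_arm", "body": {
  "increments": [
    {"dx": 0.05,"dy": 0,"dz": 0,"wx": 0,"wy": 0,"wz": 0},
    {"dx": 0,"dy": 0,"dz": 0,"wx": 0,"wy": 0,"wz": 0}
  ]
}}

```text
time_s: 35.45
eef_pos: [539.5, -49.1, 41.8]
ee_rot: [0.002, 0.767, 0.642, -0.002]
force: [-6.5, -19.0, 0.9]
grip_width: -0.001
grip_force: 9.9
```

Firm stop at 19 N, at the place expected. Retreat, rise, check and hand in.

Emit:
{"method": "step_arm", "body": {
  "increments": [
    {"dx": -0.3,"dy": 0,"dz": 0,"wx": 0,"wy": 0,"wz": 0},
    {"dx": -0.6,"dy": 0,"dz": 0,"wx": 0,"wy": 0,"wz": 0},
    {"dx": 0,"dy": 0,"dz": -1,"wx": 0,"wy": 0,"wz": 0},
    {"dx": 0,"dy": 0,"dz": -1,"wx": 0,"wy": 0,"wz": 0},
    {"dx": 0,"dy": 0,"dz": -1,"wx": 0,"wy": 0,"wz": 0}
  ]
}}

```text
time_s: 35.95
eef_pos: [535.8, -68.8, 117.6]
ee_rot: [-0.0, 0.767, 0.642, 0.0]
force: [-0.2, -0.9, -0.3]
grip_width: 0.002
grip_force: 0.0
```

Emit:
{"method": "step_arm", "body": {
  "increments": [
    {"dx": 0.8,"dy": 0.3,"dz": -0.8,"wx": 0,"wy": 0,"wz": 0},
    {"dx": 0.9,"dy": 0.3,"dz": -0.8,"wx": 0,"wy": 0,"wz": 0},
    {"dx": 0.9,"dy": 0.3,"dz": 0,"wx": 0,"wy": 0,"wz": 0},
    {"dx": 0.9,"dy": 0,"dz": 0,"wx": 0,"wy": 0,"wz": 0},
    {"dx": 0,"dy": 0,"dz": 0,"wx": 0,"wy": 0,"wz": 0}
  ]
}}

```text
time_s: 36.45
eef_pos: [573.7, 15.6, 156.6]
ee_rot: [-0.0, 0.766, 0.643, 0.0]
force: [-0.0, 0.3, -0.8]
grip_width: -0.002
grip_force: 0.0
```

```bash
python3 -c "
from h import *
plan(28,2,147,90);look('button_knob','half',cams=('top','scene','wrist'))
# rectify wrist view on the plane z=45: 2 px/mm in jig coordinates, half edges by gradient
def rect(c):
    J=np.float32([[-60,-50],[60,-50],[60,100],[-60,100]])
    src=np.float32([proj(c,[*(T0+RJ@j),45]) for j in J]);dst=np.float32([[(j[0]+60)*4,(100-j[1])*4] for j in J])
    return cv2.warpPerspective(c['frame'],cv2.getPerspectiveTransform(src,dst),(480,600)).astype(float)
c=wcap();a=rect(c);d=dict(np.load('w7.npz'));d['frame']=cv2.imread('pics/w7.png');b=rect(d)
for n,im in(('before',b),('now',a)):
    g=im.sum(2)
    for y in(-15,10,35,75,90):
        r=g[int((100-y)*4)-10:int((100-y)*4)+10].mean(0);e=np.abs(r[4:]-r[:-4]);print(n,'y',y,'left edge x',(np.argmax(e[:120])+2)/4-60,'right',(np.argmax(e[360:])+362)/4-60)
    for x in(-30,30):
        k=g[:,int((x+60)*4)-20:int((x+60)*4)+20].mean(1);w=k[120:200];print(n,'x',x,'seam dark y',100-(120+np.argmin(w))/4,'width px',int((w<(w.min()+np.median(w))/2).sum()))
"
```

```text
t 36.45 jig now [ 27.6 -24.4] 156.6 toolx yaw in jig 90.39 units [1.05 0.02 0.39] wz 0.07 F [-0.   0.3 -0.8] j6 -0.0
top button_knob 0.44 jig [  4.5 -72.2] 45.0
top half 0.78 jig [-1.  -0.8] 14.0
scene button_knob 0.93 jig [  2.2 -76. ] 40.0
scene button_knob 0.69 jig [41.  74.2] 15.0
scene button_knob 0.58 jig [ 59.4 -78.5] 12.0
scene half 0.82 jig [ 0.7 -1.9] 15.0
wrist button_knob 0.62 jig [  2.8 -75.3] 48.0
before y -15 left edge x -46.5 right 44.5
before y 10 left edge x -46.5 right 43.75
before y 35 left edge x -46.75 right 43.75
before y 75 left edge x -47.0 right 43.25
before y 90 left edge x -47.25 right 43.25
before x -30 seam dark y 60.0 width px 5
before x 30 seam dark y 60.25 width px 6
now y -15 left edge x -46.5 right 43.75
now y 10 left edge x -46.75 right 44.0
now y 35 left edge x -46.75 right 43.5
now y 75 left edge x -47.0 right 43.25
now y 90 left edge x -47.25 right 43.25
now x -30 seam dark y 60.0 width px 7
now x 30 seam dark y 60.25 width px 6
```

The half's edges line up with the fixed half, the seam is closed at y = 60, and the button is at its stop.

```bash
python3 -c "
from rig import finish_job
print(finish_job())"
```

```text
the job is handed in; nothing more can be done
None
```

The job is handed in: the loose half is against the fence with the joint closed at the seam, and the red button is turned to its stop behind it, by contact forces and the last camera measurements; the judge gave no verdict back.

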